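# Face the sample bottles to the code reader and screw their clamps home

### The arm

A 6-joint arm with a two-finger parallel gripper is mounted at the origin on a cart in front of the work surface, level with it; the furniture and walls round the work are solid. World frame = base frame: x ahead of the robot, y to its left, z up, the work surface at z = 0. Lengths are in m, angles in rad, forces in N, time in s.
With the tool pointing down it reaches from about 0.35 to 0.775 m from the base axis. Payload 7.3 kg.
Tool frame: the origin (TCP) lies at the very end of the fingers, on their centre line; the grasp point (between the pads) lies 19 mm behind it (robot.tcp_to_grasp is the distance from the TCP to the grasp point, in m); z points along the fingers, y is the direction in which the jaws open and shut (so a half turn about z gives the same grasp; the last joint's range is limited). The gripper opens to 92 mm and grips with 3 to 60 N. Pads are 19 mm wide; open, the fingers measure 130 mm over their backs; the gripper's body (75 mm by 190 mm) begins 47 mm behind the grasp point.
Start: joints at [-1.384, 0.342, 1.524, -0, 1.275, -0.146], TCP at [0.172, -0.496, 0.227] pointing down, gripper open.
Joint ranges: [-2.53, 2.53], [-0.77, 2.02], [0.04, 2.7], [-1, 4.14], [0.28, 2.66], [-3.11, 3.11]. Speed limits (rad/s): [2.57, 2.57, 3.14, 3.14, 3.14, 3.14].

### API

Orientations are given as [roll, pitch, yaw] about the fixed x, y, z axes, in that order (R = Rz(yaw) Ry(pitch) Rx(roll)).
In Python, from cell import robot gives the robot as it stands.
- The arm moves only by the tool arm_command, never from a script. Its argument "motion" is a list that holds one entry, the list of rows, each a list of 7 numbers: the turn, a rotation vector about the tool's x, y, z in units of 90 degrees (1.0 is 90 degrees), then the shift along the tool's x, y, z in units of 30 cm (1.0 is 30 cm), then the opening, from -1 (shut) to 1 (fully open). In form: [[[wx, wy, wz, tx, ty, tz, grip], ...]]. A call has 1 to 8 rows; each row is the pose to reach, as a shift and turn from the pose commanded when the call began, along the tool's axes at that moment; what a row does not reach only later rows make up. A row lasts 1/10 s, in which the tool goes at most 50 mm and 8.59 degrees, less where a joint would pass 70% of its speed; a pose out of reach is approached as far as the arm can. A call with a number of a shift or a turn outside -1 to 1 is refused whole. A call with a gripper value outside its range is refused whole. The fingers move at their own pace and stop on an object; "grip_force" is the grip in N (left out, the last holds). Time passes only in rows, so rows that repeat a pose let the fingers close. It gives the time, the measured TCP pose, the force and the opening at its end, in the units of the state.
- robot.observe(): the state, without advancing time (a new reading comes with each control period).
- robot.read_camera(name): name is "side" or "top"; returns a dict with "image" (400x640x3 uint8, red, green, blue), "z_map" (400x640 float32, m along the optical axis (not along the pixel's ray), 0 where there is no reading), "fov_y" (degrees; the focal length in pixels is half the picture's height over the tangent of half this angle, whatever the lens; pixels are square), "cx", "cy" (the principal point, pixels), "k1" (the pictures are not rectified: a ray, as slopes to the right and down, at radius r is drawn at 1 + k1 r^2 times it, then the intrinsics apply), "cam_to_world" (4x4, takes a point from camera to world coordinates). Camera axes: x right, y down, z forward; pixel columns grow to the right and rows downward; lengths in m; the calibration is good to about 2 mm. A picture is of the moment at which its call begins.
- robot.hand_in(): hands the job in, once; it reports no verdict.
The state is a dict: "time": time; "qpos": joint angles; "qvel": joint speeds; "joint_efforts": joint torques, N m; "tool_pos": TCP position; "tool_rot": TCP orientation; "contact_force": force on the tool from outside, world axes, zero at the start; "torque": the same for the moment, N m; "opening": finger opening in m.
Only numpy, scipy, OpenCV 4.12 (cv2) and the standard library are available. Lean on these libraries where they do the work, as an engineer would, in place of code of your own. Each camera call takes 0.05 s, during which the arm holds its last target.

### The job

The two or three sample bottles in the holder were clamped in with their code plates turned anyhow. Back off the clamp bolts as far as you need to get at the bottles, and turn each bottle so that its code plate squarely faces the reader bar behind it, upright in the middle of the ring of its own bay. Finally screw every clamp bolt of the holder, that of an empty bay too, clockwise fully home to its stop, and leave the other things on the bench alone.

Things in the scene. Friction and masses are not known exactly. Their poses are not given: they have to be found in the camera images.
- holder: fixed bottle holder: 225 x 370 x 12 mm base plate with three bays in a row along y, 120 mm apart. Origin: on the worktop under the middle bay; +x points from the bays to the reader, a white bar 40 mm high along the far edge with a dark window for each bay, its face 52 mm from the bay centres. 88 mm to the -x side of each bay stands its clamp bolt on an 18 mm post. Place and yaw vary.
- bay_1 (a point): centre of bay 1 on the base plate's upper face (12 mm above the worktop), marked by a 61 mm ring; the plate is flat there, nothing holds the bottle sideways. Bay 1 is at the holder's +y end, 2 in the middle, 3 at the -y end. Axes as the holder's.
- bolt_1_grip (a point): centre of the black wing of bay 1's captive clamp bolt, on its vertical axis, 92 mm above the base plate. Wing 42 mm long along this frame's x, 13 thick, 24 high; under it a 32 mm hub 10 mm high and, turning with the bolt, a steel clamp arm 16 mm wide, 8 thick, reaching 97 mm along +x, its underside 2.5 mm above a bottle's cap. The bolt does not rise or sink and stays where it is left.
- bolt_1 (a joint): turn of the clamp bolt of bay 1, rad, growing clockwise seen from above: 0 = open stop (arm clear, 126 degrees round from the bay), 2.2 = home stop (arm points at the bay centre, over the cap). Starts at about 1.93 to 2.08: the arm hangs over the cap but the bolt is not home. Friction about 0.08 N m.
- bottle_1_mid (a point): the sample bottle that stands in bay 1 at the start (two or three of the three are there): round, 66 mm high, body 36 mm across up to 50 mm, black cap 29 mm across above, with a 50 mm steel foot 10 mm high, about 0.22 kg. This point lies on its axis half-way up, 33 mm above its foot; z is its axis, +x points to its code plate. A white ridge on the cap runs from the middle towards the plate.
- bottle_1_plate (a point): middle of the outer face of the code plate of bottle 1: a raised white plate with a black dot pattern, 20 mm wide and 22 mm high (9 to 31 mm above the bottle's foot), standing 22 mm from the bottle's axis.
- bay_2 (a point): centre of bay 2 on the base plate's upper face (12 mm above the worktop), marked by a 61 mm ring; the plate is flat there, nothing holds the bottle sideways. Bay 1 is at the holder's +y end, 2 in the middle, 3 at the -y end. Axes as the holder's.
- bolt_2_grip (a point): centre of the black wing of bay 2's captive clamp bolt, on its vertical axis, 92 mm above the base plate. Wing 42 mm long along this frame's x, 13 thick, 24 high; under it a 32 mm hub 10 mm high and, turning with the bolt, a steel clamp arm 16 mm wide, 8 thick, reaching 97 mm along +x, its underside 2.5 mm above a bottle's cap. The bolt does not rise or sink and stays where it is left.
- bolt_2 (a joint): turn of the clamp bolt of bay 2, rad, growing clockwise seen from above: 0 = open stop (arm clear, 126 degrees round from the bay), 2.2 = home stop (arm points at the bay centre, over the cap). Starts at about 1.93 to 2.08: the arm hangs over the cap but the bolt is not home. Friction about 0.08 N m.
- bottle_2_mid (a point): the sample bottle that stands in bay 2 at the start (two or three of the three are there): round, 66 mm high, body 36 mm across up to 50 mm, black cap 29 mm across above, with a 50 mm steel foot 10 mm high, about 0.22 kg. This point lies on its axis half-way up, 33 mm above its foot; z is its axis, +x points to its code plate. A white ridge on the cap runs from the middle towards the plate.
- bottle_2_plate (a point): middle of the outer face of the code plate of bottle 2: a raised white plate with a black dot pattern, 20 mm wide and 22 mm high (9 to 31 mm above the bottle's foot), standing 22 mm from the bottle's axis.
- bay_3 (a point): centre of bay 3 on the base plate's upper face (12 mm above the worktop), marked by a 61 mm ring; the plate is flat there, nothing holds the bottle sideways. Bay 1 is at the holder's +y end, 2 in the middle, 3 at the -y end. Axes as the holder's.
- bolt_3_grip (a point): centre of the black wing of bay 3's captive clamp bolt, on its vertical axis, 92 mm above the base plate. Wing 42 mm long along this frame's x, 13 thick, 24 high; under it a 32 mm hub 10 mm high and, turning with the bolt, a steel clamp arm 16 mm wide, 8 thick, reaching 97 mm along +x, its underside 2.5 mm above a bottle's cap. The bolt does not rise or sink and stays where it is left.
- bolt_3 (a joint): turn of the clamp bolt of bay 3, rad, growing clockwise seen from above: 0 = open stop (arm clear, 126 degrees round from the bay), 2.2 = home stop (arm points at the bay centre, over the cap). Starts at about 1.93 to 2.08: the arm hangs over the cap but the bolt is not home. Friction about 0.08 N m.
- bottle_3_mid (a point): the sample bottle that stands in bay 3 at the start (two or three of the three are there): round, 66 mm high, body 36 mm across up to 50 mm, black cap 29 mm across above, with a 50 mm steel foot 10 mm high, about 0.22 kg. This point lies on its axis half-way up, 33 mm above its foot; z is its axis, +x points to its code plate. A white ridge on the cap runs from the middle towards the plate.
- bottle_3_plate (a point): middle of the outer face of the code plate of bottle 3: a raised white plate with a black dot pattern, 20 mm wide and 22 mm high (9 to 31 mm above the bottle's foot), standing 22 mm from the bottle's axis.
- amber_1_mid (a point): amber bottle without a code plate, 36 mm across and 66 mm high, standing on the worktop; a bystander to be left alone. Point on its axis, 33 mm above its foot.
- amber_2_mid (a point): a second amber bottle like amber_1, without a code plate; a bystander to be left alone. Point on its axis, 33 mm above its foot.
- dish_mid (a point): a round glass dish with lid, 59 mm across, 15 mm high; a bystander to be left alone. Point on its axis, 8 mm above its foot.
- tape_mid (a point): a roll of yellow tape, 68 mm across, 18 mm high; a bystander to be left alone. Point on its axis, 8 mm above its foot.
Things that resemble listed ones, but are neither listed nor needed, are in the scene too. Leave any yellow look-alike of the part that bears bottle_1_mid alone.

How it is judged:
By the outcome, as a careful person would: the job done as asked, in the order asked, and still so for the second after the job is handed in, with the robot touching nothing.
Of bottle_1, bottle_2, bottle_3 only 2 to 3 are there at a start; the rules pass over those that are not, and their reading is None.
At some moment in a run one of bottle_1, bottle_2, bottle_3 may be knocked a few centimetres aside while the robot is not near it.
Once in a run the grip may slacken for a moment while it holds something.
It also fails if it takes over 210 s, if anything falls off the work surface, if the arm or the gripper's body presses on something with over 40 N, if the wrist force passes 120 N, or if a joint passes its speed limit or range.

## Working session

There is one attempt and no reset: what is moved stays moved. The work goes in short steps, Python scripts to look and compute and a tool call to move; the robot and the scene stay as the last step left them, time stands still between calls to the robot, and variables do not carry over. Pictures are saved under pics/ and viewed, and the job is handed in when it is done.

Besides the shell and the picture viewer there is one more tool, called after ">>>" in YAML: its name, and indented under it one key for each argument. arm_command: Moves the arm, as the interface text tells. Its arguments: {"type":"object","properties":{"motion":{"type":"array"},"grip_force":{"type":"number"}},"required":["motion"]}

```bash
ls; mkdir -p pics
cat > h.py <<'E'
from cell import robot
import numpy as np, cv2
from scipy.spatial.transform import Rotation as R
def cam(n):
    return robot.read_camera(n)
def save(im,name,box=None,s=1):
    im=im[:,:,::-1]
    if box: im=im[box[1]:box[3],box[0]:box[2]]
    if s!=1: im=cv2.resize(im,None,fx=s,fy=s,interpolation=cv2.INTER_CUBIC)
    cv2.imwrite('pics/'+name,im)
def K(c):
    h=c['image'].shape[0]; f=h/2/np.tan(np.radians(c['fov_y'])/2)
    return np.array([[f,0,c['cx']],[0,f,c['cy']],[0,0,1.]])
def ray(c,u,v):
    k=K(c); p=cv2.undistortPoints(np.array([[[u,v]]],float),k,np.array([c['k1'],0,0,0.]))[0,0]
    return np.array([p[0],p[1],1.])
def px(c,u,v,z=None):
    """world pt; at world height z if given else depth"""
    d=ray(c,u,v); T=np.array(c['cam_to_world'])
    if z is None:
        return T[:3,:3]@(d*c['z_map'][int(round(v)),int(round(u))])+T[:3,3]
    w=T[:3,:3]@d; return T[:3,3]+w*(z-T[2,3])/w[2]
def proj(c,P):
    T=np.linalg.inv(np.array(c['cam_to_world'])); P=np.atleast_2d(P)
    q=P@T[:3,:3].T+T[:3,3]
    return cv2.projectPoints(q,np.zeros(3),np.zeros(3),K(c),np.array([c['k1'],0,0,0.]))[0][:,0]
def cloud(c):
    h,w=c['z_map'].shape; u,v=np.meshgrid(np.arange(w),np.arange(h))
    p=cv2.undistortPoints(np.stack([u,v],-1).reshape(-1,1,2).astype(float),K(c),np.array([c['k1'],0,0,0.]))[:,0]
    z=c['z_map'].reshape(-1,1); q=np.hstack([p,np.ones_like(z)])*z
    T=np.array(c['cam_to_world']); return (q@T[:3,:3].T+T[:3,3]).reshape(h,w,3)
def mv(pos,yaw=None,rot=None):
    """print turn & shift (tool axes, units) to bring TCP to pos with tool down & yaw"""
    s=robot.observe(); R0=R.from_euler('xyz',s['tool_rot']); p0=np.array(s['tool_pos'])
    d=R0.inv().apply(np.array(pos)-p0)/0.3
    if yaw is not None:
        Rt=R.from_euler('xyz',[np.pi,0,yaw]); w=(R0.inv()*Rt).as_rotvec()/(np.pi/2)
    else: w=np.zeros(3)
    return np.round(np.r_[w,d],4)
E
python3 - <<'E'
from h import *
s=robot.observe(); print(s)
for n in('side','top'):
    c=cam(n); save(c['image'],n+'0.png'); print(n,c['fov_y'],c['cx'],c['cy'],c['k1'],np.round(c['cam_to_world'],3).tolist())
E
```

```text
pics
{'time': 0.0, 'qpos': array([-1.38401021e+00,  3.42752529e-01,  1.52502004e+00,  2.04041969e-05,
        1.27538032e+00, -1.45973794e-01]), 'qvel': array([-0.00128817, -0.00138726,  0.00118159, -0.00018743, -0.00039759,
        0.00047224]), 'joint_efforts': array([ 5.72531353e-04, -4.31241417e+01, -2.44220048e+01,  7.18861562e-02,
        5.58011059e-02, -1.41264632e-04]), 'tool_pos': array([ 0.17145719, -0.49578753,  0.22602843]), 'tool_rot': array([-3.14005185e+00, -2.46248759e-04,  3.32753768e-01]), 'contact_force': array([ 0.38237735, -0.76389023, -1.01694726]), 'torque': array([ 0.03990554,  0.02199187, -0.01992975]), 'opening': 0.09158570309611949}
side 46.902076718571585 315.98629453038285 198.165707472033 0.010663338297802015 [[-0.931, -0.24, 0.275, 0.236], [-0.365, 0.628, -0.688, 0.785], [-0.007, -0.74, -0.672, 0.834], [0.0, 0.0, 0.0, 1.0]]
top 56.69581236006305 320.2357620353892 205.20625330257963 -0.011682759563603522 [[-0.009, -0.998, 0.061, 0.456], [-1.0, 0.011, 0.025, 0.005], [-0.025, -0.061, -0.998, 1.117], [0.0, 0.0, 0.0, 1.0]]
```

View pics/top0.png

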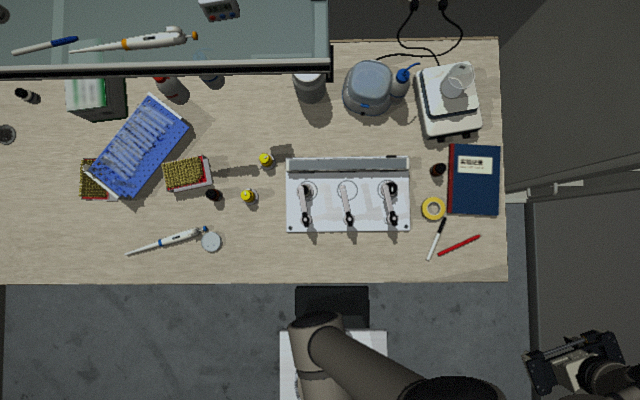

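View pics/side0.png

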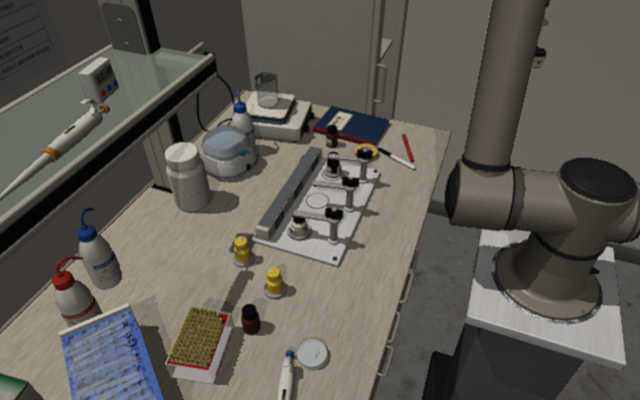

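Run:
```python
from h import *
c=cam('top'); save(c['image'],'t1.png',(270,140,430,245),5)
P=cloud(c); np.set_printoptions(precision=4,suppress=True)
for (u,v) in [(287,158),(410,156),(286,230),(411,230)]: print(px(c,u,v,.012))
c=cam('side'); save(c['image'],'s1.png',(250,130,400,270),5)
```

```text
[0.6672 0.1312 0.012 ]
[ 0.6681 -0.2382  0.012 ]
[0.4504 0.135  0.012 ]
[ 0.4469 -0.2358  0.012 ]
```

View pics/t1.png

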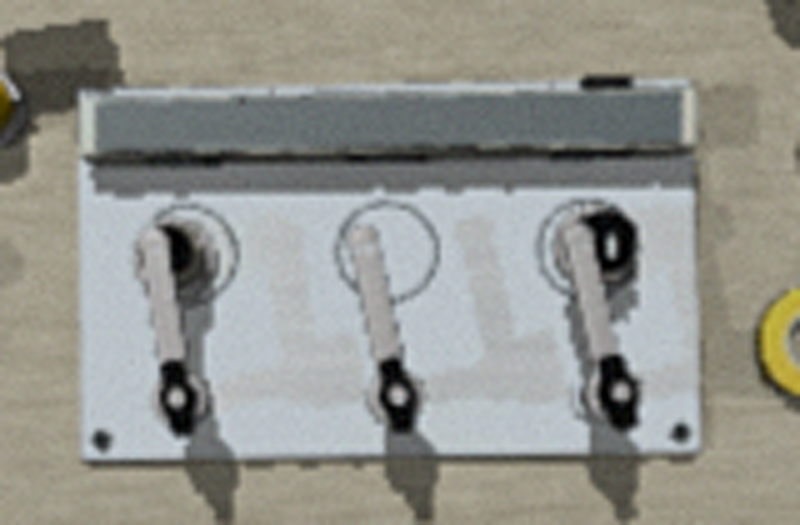

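View pics/s1.png

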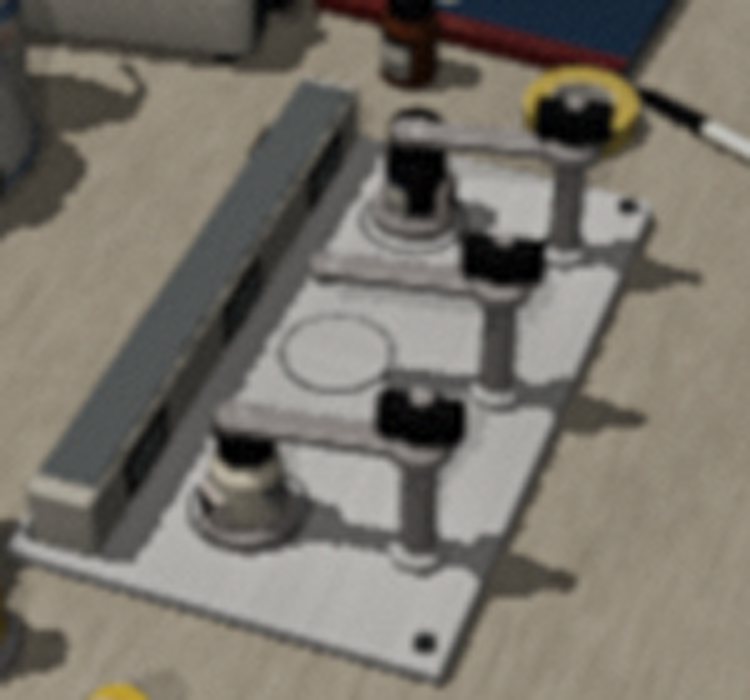

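```bash
cat > fit.py <<'E'
from h import *
from scipy.optimize import least_squares
np.set_printoptions(precision=4,suppress=True)
c=cam('top')
f=lambda a,b:(270+a/5-.4,140+b/5-.4)
obs=[]
for i,(a,b) in enumerate([(190,252),(388,250),(588,248)]): obs.append((f(a,b),(0,120-120*i,12)))
for i,(a,b) in enumerate([(178,397),(398,396),(619,391)]): obs.append((f(a,b),(-88,120-120*i,116)))
for o in obs: print(px(c,*o[0],o[1][2]/1000))
def W(p,L):
    L=np.array(L,float)/1000; cs,sn=np.cos(p[2]),np.sin(p[2])
    return np.array([p[0]+cs*L[0]-sn*L[1],p[1]+sn*L[0]+cs*L[1],L[2]])
r=least_squares(lambda p:np.ravel([proj(c,W(p,L))[0]-np.array(o) for o,L in obs]),[.6,-.05,0])
print(r.x,r.fun)
E
python3 fit.py
```

```text
[0.5694 0.0696 0.012 ]
[ 0.5692 -0.0489  0.012 ]
[ 0.569  -0.1681  0.012 ]
[0.4801 0.0706 0.116 ]
[ 0.4794 -0.0481  0.116 ]
[ 0.4809 -0.1668  0.116 ]
[ 0.5686 -0.0486 -0.0009] [-0.5888  0.2393 -0.0993  0.1995  0.1827  0.1617 -0.3258 -0.2434  0.1377
 -0.4482  0.636   0.1403]
```

Run:
```python
from h import *
np.set_printoptions(precision=4,suppress=True)
c=cam('side')
f=lambda a,b:(250+a/5-.4,130+b/5-.4)
print(px(c,*f(337,352),.012))
for a in [(422,397),(507,243),(577,98)]: print(px(c,*f(*a),.118))
c=cam('top');P=cloud(c)
# wing angle from arm direction: arm pixels z .080-.095
m=(P[...,2]>.082)&(P[...,2]<.1)
for i,y in enumerate([.071,-.049,-.169]):
    b=np.array([.4806,y]);d=P[...,:2]-b
    r=np.hypot(d[...,0],d[...,1]);k=m&(r>.03)&(r<.105)&(d[...,0]>0)
    q=d[k];print(i+1,k.sum(),np.arctan2(q[:,1].mean(),q[:,0].mean()), P[k][:,2].mean(),r[k].max())
```

```text
[ 0.5667 -0.0499  0.012 ]
[0.4774 0.0721 0.118 ]
[ 0.4755 -0.0446  0.118 ]
[ 0.4783 -0.1702  0.118 ]
1 137 0.16336252870784893 0.08934024765405003 0.09416758097358031
2 135 0.1760321542264137 0.08928688712322728 0.10499479678797914
3 142 0.21488350523284244 0.08962499913878641 0.09476998638248793
```

```bash
python3 -c "
from h import *
print(mv([.40,-.25,.22],.163))"
```

```text
[-1.000e-04 -0.000e+00  1.081e-01  9.878e-01 -5.266e-01  2.220e-02]
```

>>> arm_command:
  motion:
    - [[0,0,0.108,0.988,-0.527,0.02,1],[0,0,0.108,0.988,-0.527,0.02,1],[0,0,0.108,0.988,-0.527,0.02,1],[0,0,0.108,0.988,-0.527,0.02,1],[0,0,0.108,0.988,-0.527,0.02,1],[0,0,0.108,0.988,-0.527,0.02,1],[0,0,0.108,0.988,-0.527,0.02,1],[0,0,0.108,0.988,-0.527,0.02,1]]

```text
time: 1.15
tool_pos: [0.4024, -0.2465, 0.2207]
tool_rot: [-3.141, -0.001, 0.168]
contact_force: [-0.9, -0.6, 0.1]
opening: 0.0916
```

```bash
python3 -c "
from h import *
print(mv([.45,-.15,.2],.163))"
```

```text
[-0.0004 -0.0007  0.0035  0.2103 -0.2906  0.0696]
```

```bash
python3 -c "
from h import *
print(mv([.465,.03,.2],.163))"
```

```text
[-4.000e-04 -7.000e-04  3.500e-03  3.602e-01 -8.737e-01  7.010e-02]
```

>>> arm_command:
  motion:
    - [[0,0,0.003,0.36,-0.874,0.07,0.2],[0,0,0.003,0.36,-0.874,0.07,0.2],[0,0,0.003,0.36,-0.874,0.07,0.2],[0,0,0.003,0.36,-0.874,0.07,0.2],[0,0,0.003,0.36,-0.874,0.07,0.2],[0,0,0.003,0.36,-0.874,0.07,0.2],[0,0,0.003,0.36,-0.874,0.07,0.2],[0,0,0.003,0.36,-0.874,0.07,0.2]]

```text
time: 1.95
tool_pos: [0.4639, 0.0262, 0.1996]
tool_rot: [3.141, 0.0, 0.16]
contact_force: [0.2, -0.0, 0.2]
opening: 0.055
```

```bash
python3 -c "
from h import *
print(mv([.48,.071,.13],.163))
c=cam('top'); save(c['image'],'t2.png',(270,130,430,250),5)
c=cam('side'); save(c['image'],'s2.png',(230,110,420,270),4)
"
```

```text
[ 0.0004  0.0003 -0.0018  0.0769 -0.1391  0.2319]
```

View pics/s2.png

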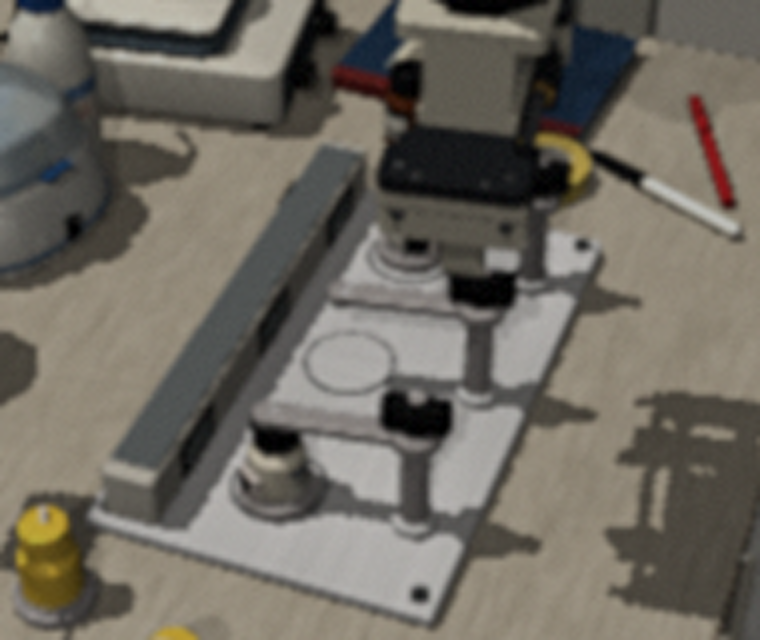

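>>> arm_command:
  motion:
    - [[0,0,-0.002,0.077,-0.14,0.23,0.0],[0,0,-0.002,0.077,-0.14,0.23,0.0],[0,0,-0.002,0.077,-0.14,0.23,0.0],[0,0,-0.002,0.077,-0.14,0.23,0.0],[0,0,-0.002,0.077,-0.14,0.23,0.0],[0,0,-0.002,0.077,-0.14,0.23,0.0]]

```text
time: 2.65
tool_pos: [0.4809, 0.0704, 0.1321]
tool_rot: [3.141, -0.003, 0.16]
contact_force: [0.6, -0.5, -0.5]
opening: 0.0458
```

```bash
python3 -c "
from h import *
print(mv([.48,.071,.096],.163))
c=cam('top'); save(c['image'],'t3.png',(270,130,430,250),5)
c=cam('side'); save(c['image'],'s3.png',(270,130,390,250),5)
"
```

```text
[ 0.0005 -0.0017 -0.0018 -0.0031 -0.0027  0.1204]
```

View pics/s3.png

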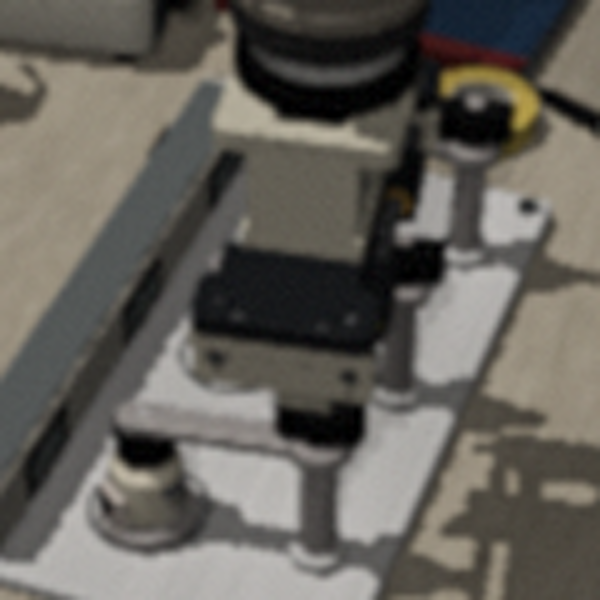

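>>> arm_command:
  motion:
    - [[0,0,-0.002,0,-0.002,0.06,0.0],[0,0,-0.002,0,-0.002,0.12,0.0],[0,0,-0.002,0,-0.002,0.12,0.0],[0,0,-0.002,0,-0.002,0.12,-1],[0,0,-0.002,0,-0.002,0.12,-1],[0,0,-0.002,0,-0.002,0.12,-1],[0,0,-0.002,0,-0.002,0.12,-1],[0,0,-0.002,0,-0.002,0.12,-1]]
  grip_force: 25

```text
time: 3.55
tool_pos: [0.4803, 0.0724, 0.0951]
tool_rot: [-3.141, -0.001, 0.164]
contact_force: [-0.8, -0.2, 2.9]
opening: 0.013
```

>>> arm_command:
  motion:
    - [[0,0,-0.08,0,0,0,-1],[0,0,-0.17,0,0,0,-1],[0,0,-0.26,0,0,0,-1],[0,0,-0.35,0,0,0,-1],[0,0,-0.44,0,0,0,-1],[0,0,-0.53,0,0,0,-1],[0,0,-0.62,0,0,0,-1],[0,0,-0.7,0,0,0,-1]]

```text
time: 4.35
tool_pos: [0.479, 0.0738, 0.0951]
tool_rot: [-3.139, -0.002, 1.269]
contact_force: [-4.7, 9.5, 6.5]
opening: 0.0127
```

```bash
python3 -c "
from h import *
s=robot.observe();print(s['contact_force'],s['torque'],s['opening'],s['qpos'],s['tool_rot'])
c=cam('top'); save(c['image'],'t4.png',(270,130,430,250),5)
c=cam('side'); save(c['image'],'s4.png',(270,130,390,250),5)
"
```

```text
[-4.6757686   9.46243007  6.51146944] [ 1.45247646  0.66822046 -0.11109941] 0.012730205139104884 [-0.00723658  0.42554765  1.81002066  0.00347755  0.90777533  0.29205793] [-3.13912495e+00 -2.11612915e-03  1.26935637e+00]
```

View pics/s4.png

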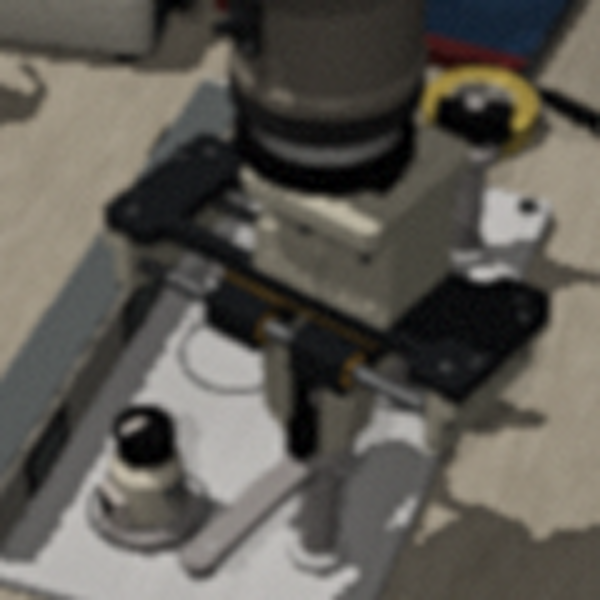

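>>> arm_command:
  motion:
    - [[0,0,-0.7,0,0,0,-0.2],[0,0,-0.7,0,0,0,0],[0,0,-0.7,0,0,0,0],[0,0,-0.7,0,0,-0.1,0],[0,0,-0.7,0,0,-0.25,0],[0,0,-0.7,0,0,-0.25,0],[0,0,-0.7,0,0,-0.25,0]]

```text
time: 5.15
tool_pos: [0.4809, 0.072, 0.1713]
tool_rot: [3.139, 0.003, 2.321]
contact_force: [-0.6, 0.3, -0.3]
opening: 0.0459
```

```bash
python3 -c "
from h import *
s=robot.observe();print(s['contact_force'],s['torque'],s['opening'])
print(mv([.479,-.168,.13],.215))
"
```

```text
[-0.62746681  0.25870408 -0.30639532] [ 0.01125946 -0.13627172  0.05067531] 0.045883853479659266
[ 2.6000e-03 -6.0000e-04  1.3405e+00 -5.8080e-01 -5.5020e-01  1.3790e-01]
```

>>> arm_command:
  motion:
    - [[0,0,0.09,-0.58,-0.55,-0.05,0],[0,0,0.18,-0.58,-0.55,-0.05,0],[0,0,0.27,-0.58,-0.55,-0.05,0],[0,0,0.36,-0.58,-0.55,-0.05,0],[0,0,0.45,-0.58,-0.55,-0.05,0],[0,0,0.54,-0.58,-0.55,-0.05,0],[0,0,0.63,-0.58,-0.55,-0.05,0],[0,0,0.72,-0.58,-0.55,-0.05,0]]

```text
time: 5.95
tool_pos: [0.4762, -0.1683, 0.1847]
tool_rot: [-3.141, 0.0, 1.176]
contact_force: [0.4, 0.3, 0.6]
opening: 0.046
```

```bash
python3 -c "
from h import *
c=cam('top'); save(c['image'],'t5.png',(270,130,430,250),5)
c=cam('side'); save(c['image'],'s5.png',(230,130,390,250),5)
print(mv([.479,-.168,.135],.215))
"
```

```text
[1.000e-04 1.000e-04 6.155e-01 3.300e-03 8.400e-03 1.658e-01]
```

View pics/s5.png

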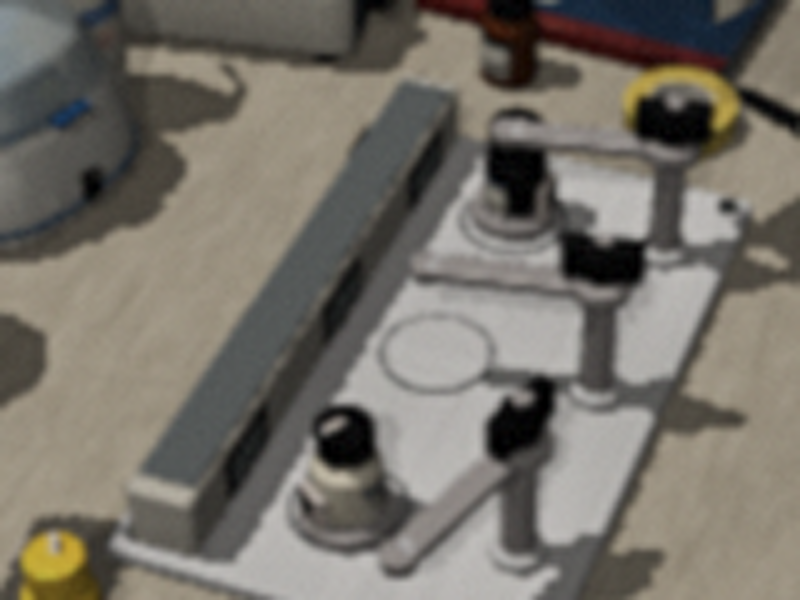

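View pics/t5.png

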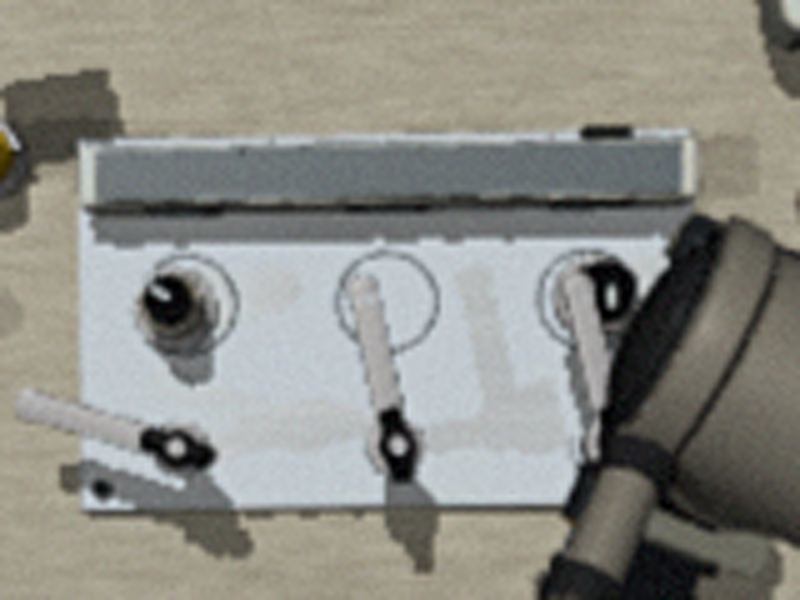

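>>> arm_command:
  motion:
    - [[0,0,0.09,0.003,0.008,0.16,0],[0,0,0.18,0.003,0.008,0.16,0],[0,0,0.27,0.003,0.008,0.16,0],[0,0,0.36,0.003,0.008,0.16,0],[0,0,0.45,0.003,0.008,0.16,0],[0,0,0.54,0.003,0.008,0.16,0],[0,0,0.615,0.003,0.008,0.16,0],[0,0,0.615,0.003,0.008,0.16,0]]

```text
time: 6.85
tool_pos: [0.479, -0.1677, 0.1368]
tool_rot: [3.141, -0.0, 0.22]
contact_force: [-0.7, 1.0, -0.5]
opening: 0.0456
```

```bash
python3 -c "
from h import *
c=cam('side'); save(c['image'],'s6.png',(270,110,430,230),5)
print(mv([.479,-.168,.096],.215))
"
```

```text
[ 1.000e-04 -0.000e+00  5.100e-03 -2.000e-04  9.000e-04  1.359e-01]
```

View pics/s6.png

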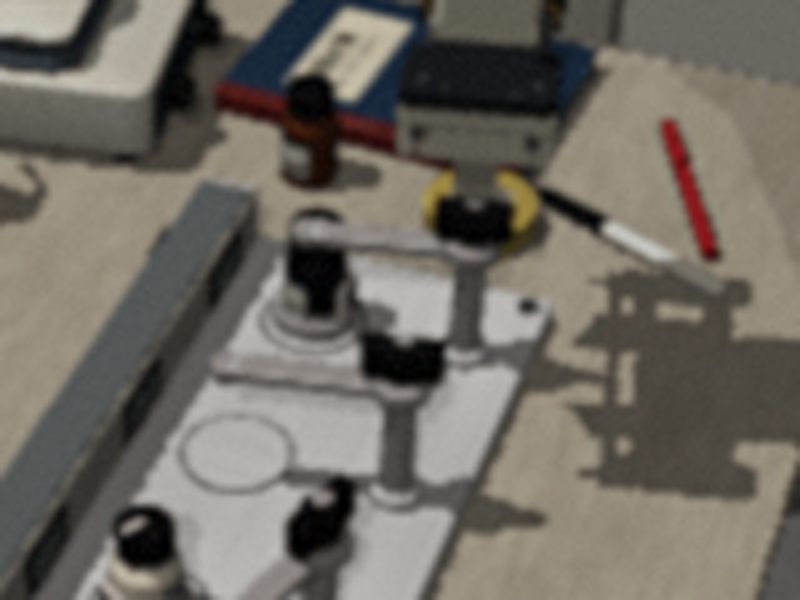

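>>> arm_command:
  motion:
    - [[0,0,0.003,0,0,0.07,0.0],[0,0,0.003,0,0,0.136,0.0],[0,0,0.003,0,0,0.136,0.0],[0,0,0.003,0,0,0.136,-1],[0,0,0.003,0,0,0.136,-1],[0,0,0.003,0,0,0.136,-1],[0,0,0.003,0,0,0.136,-1],[0,0,0.003,0,0,0.136,-1]]

```text
time: 7.7
tool_pos: [0.4792, -0.1679, 0.0964]
tool_rot: [3.141, -0.001, 0.213]
contact_force: [0.2, 0.4, 3.2]
opening: 0.0132
```

>>> arm_command:
  motion:
    - [[0,0,-0.08,0,0,0,-1],[0,0,-0.17,0,0,0,-1],[0,0,-0.26,0,0,0,-1],[0,0,-0.35,0,0,0,-1],[0,0,-0.44,0,0,0,-1],[0,0,-0.53,0,0,0,-1],[0,0,-0.62,0,0,0,-1],[0,0,-0.7,0,0,0,-1]]

```text
time: 8.5
tool_pos: [0.4791, -0.1678, 0.0964]
tool_rot: [3.141, -0.0, 1.318]
contact_force: [-1.1, 0.3, 3.3]
opening: 0.0129
```

```bash
python3 -c "
from h import *
s=robot.observe();print(s['contact_force'],s['torque'],s['opening'],s['tool_pos'])
c=cam('side'); save(c['image'],'s7.png',(250,110,410,230),5)
"
```

```text
[-1.13777432  0.3359893   3.25773964] [ 0.16711076 -0.00295056 -0.12083036] 0.012944612514235683 [ 0.47911327 -0.16778014  0.09642316]
```

View pics/s7.png

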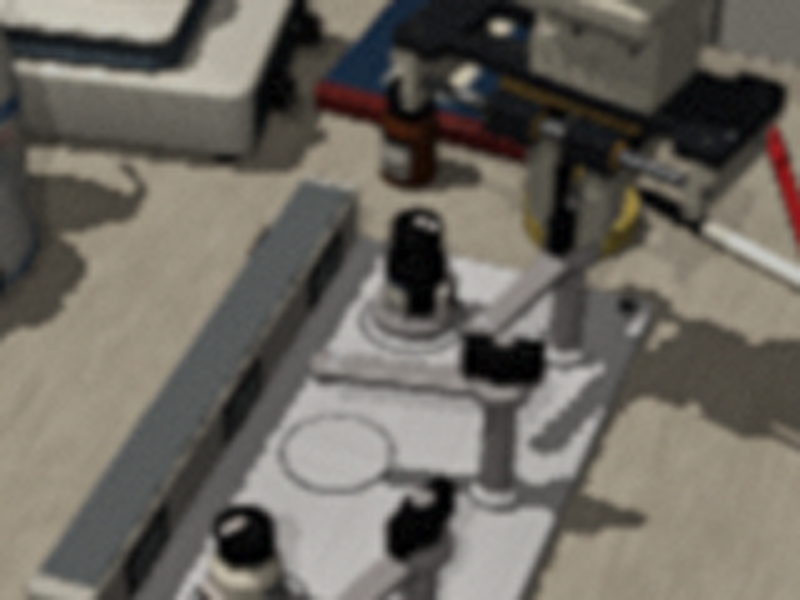

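>>> arm_command:
  motion:
    - [[0,0,0,0,0,0,0],[0,0,0,0,0,0,0],[0,0,0,0,0,0,0],[0,0,0,0,0,-0.1,0],[0,0,0,0,0,-0.25,0],[0,0,0,-0.2,0,-0.35,0],[0,0,0,-0.5,0.3,-0.35,0],[0,0,0,-0.5,0.3,-0.35,0]]

```text
time: 9.35
tool_pos: [0.5113, -0.3026, 0.2006]
tool_rot: [3.139, 0.001, 1.311]
contact_force: [0.7, -0.4, 0.2]
opening: 0.0458
```

```bash
python3 -c "
from h import *
c=cam('top'); save(c['image'],'t8.png',(280,170,410,240),6)
c=cam('side'); save(c['image'],'s8.png',(270,130,380,220),7)
"
```

```text
(no output)
```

View pics/t8.png

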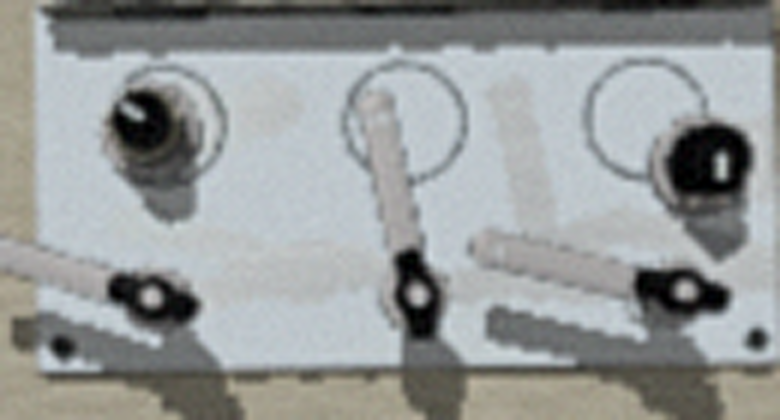

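View pics/s8.png

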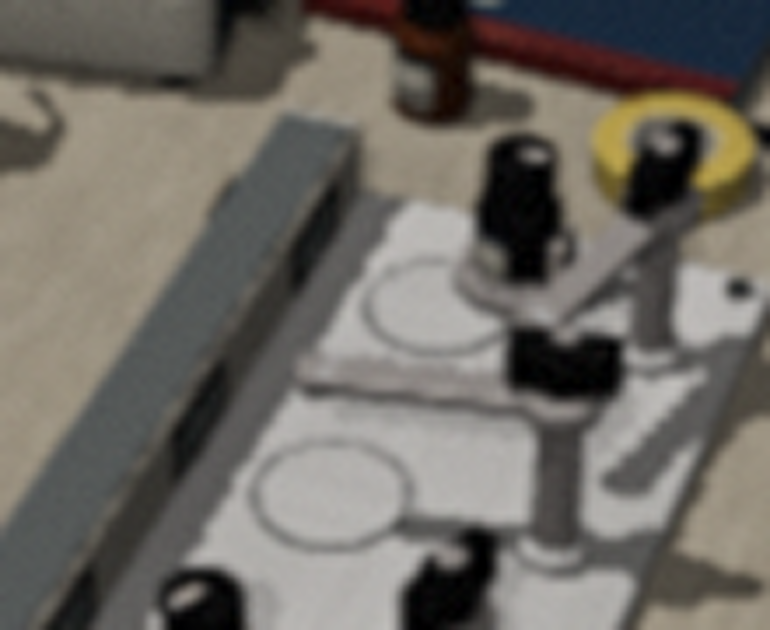

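```bash
python3 -c "
from h import *
c=cam('top'); a=c['image']
import cv2
def cr(c,b,s=16):
    return cv2.resize(c['image'][b[1]:b[3],b[0]:b[2],::-1],None,fx=s,fy=s,interpolation=cv2.INTER_NEAREST)
d=cam('side')
A=np.hstack([cr(c,(294,180,318,204)),cr(c,(386,184,410,208))])
B=np.hstack([cr(d,(285,208,309,232)),cr(d,(334,146,358,170))])
cv2.imwrite('pics/z9.png',np.clip(np.vstack([A,B])[:600*2].astype(float)*1.6,0,255).astype(np.uint8)[:, :768])
im=cv2.imread('pics/z9.png'); print(im.shape); cv2.imwrite('pics/z9.png',cv2.resize(im,(600,600),interpolation=cv2.INTER_NEAREST))
"
```

```text
(768, 768, 3)
```

View pics/z9.png

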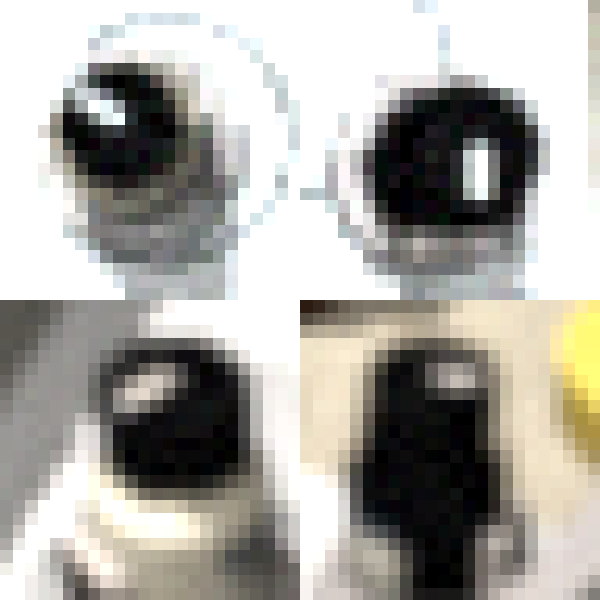

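```bash
python3 -c "
from h import *
np.set_printoptions(precision=4,suppress=True)
c=cam('top'); 
for p in [(294+122/12.5-.5,180+124/12.5-.5),(399.8,195.7)]: print(px(c,*p,.078))
print(px(c,294+83/12.5-.5,180+88/12.5-.5,.079))
P=cloud(c)
for b in [(.567,.08),(.545,-.2)]:
    k=(P[...,2]>.070)&(P[...,2]<.083)&(np.hypot(P[...,0]-b[0],P[...,1]-b[1])<.03)
    q=P[k]; print(k.sum(),q.mean(0),(q.max(0)+q.min(0))/2)
d=cam('side')
# cap top centres in side view (z9 lower): 
for p in [(285+172/12.5-.5,208+(375-300)/12.5-.5),(334+(435-300)/12.5-.5,146+(372-300)/12.5-.5)]: print('side',px(d,*p,.078))
P=cloud(d)
for b in [(.567,.08),(.545,-.2)]:
    k=(P[...,2]>.070)&(P[...,2]<.083)&(np.hypot(P[...,0]-b[0],P[...,1]-b[1])<.03)
    q=P[k]; print(k.sum(),q.mean(0),(q.max(0)+q.min(0))/2)
"
```

```text
[0.5644 0.078  0.078 ]
[ 0.5435 -0.1925  0.078 ]
[0.5726 0.0867 0.079 ]
81 [0.5637 0.0781 0.0768] [0.5642 0.0775 0.0762]
84 [ 0.5436 -0.1938  0.077 ] [ 0.5441 -0.1938  0.0756]
side [0.5642 0.0768 0.078 ]
side [ 0.5421 -0.1943  0.078 ]
104 [0.5626 0.0821 0.076 ] [0.5635 0.0799 0.0756]
68 [ 0.5425 -0.189   0.0762] [ 0.5433 -0.1912  0.0761]
```

```bash
python3 -c "
from h import *
print(mv([.543,-.1935,.14],0))
"
```

```text
[-1.100e-03  2.000e-04  8.352e-01  3.708e-01  1.490e-02  1.946e-01]
```

>>> arm_command:
  motion:
    - [[0,0,0.09,0.1,0,0,0.1],[0,0,0.18,0.2,0,0,0.1],[0,0,0.27,0.37,0.015,0,0.1],[0,0,0.36,0.37,0.015,0,0.1],[0,0,0.45,0.37,0.015,0,0.1],[0,0,0.54,0.37,0.015,0,0.1],[0,0,0.63,0.37,0.015,0.1,0.1],[0,0,0.72,0.37,0.015,0.19,0.1]]

```text
time: 10.45
tool_pos: [0.5434, -0.1934, 0.1421]
tool_rot: [3.14, -0.002, 0.177]
contact_force: [0.1, -0.4, -0.1]
opening: 0.0505
```

```bash
python3 -c "
from h import *
print(mv([.543,-.1935,.11],0))
"
```

```text
[ 0.0006 -0.001   0.1124 -0.0016 -0.0002  0.1069]
```

>>> arm_command:
  motion:
    - [[0,0,0.08,0,0,0.05,0.1],[0,0,0.112,0,0,0.107,0.1],[0,0,0.112,0,0,0.107,0.1],[0,0,0.112,0,0,0.107,0.1]]

```text
time: 10.85
tool_pos: [0.5434, -0.194, 0.1103]
tool_rot: [-3.142, 0.0, 0.008]
contact_force: [0.1, 0.7, -0.4]
opening: 0.0506
```

```bash
python3 -c "
from h import *
print(mv([.543,-.1935,.065],0))
c=cam('side'); save(c['image'],'s10.png',(270,100,400,200),6)
"
```

```text
[-0.      0.      0.0048 -0.0013 -0.0018  0.1509]
```

View pics/s10.png

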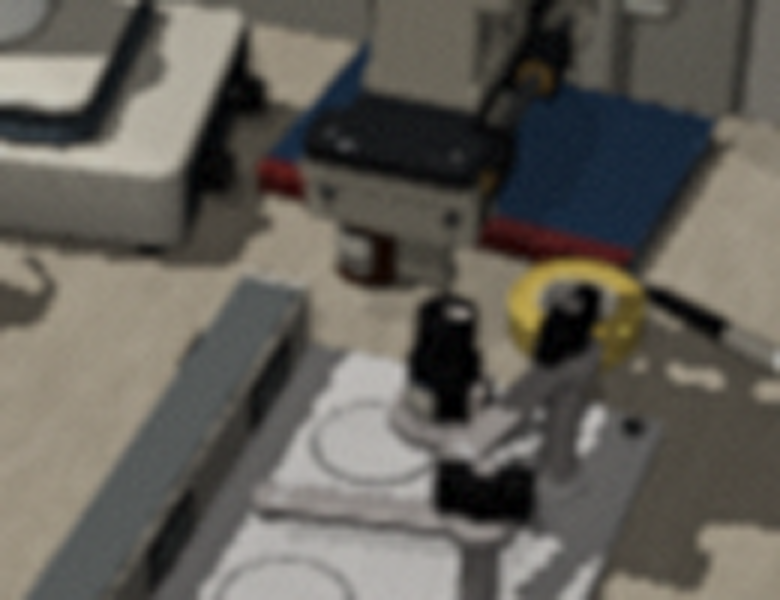

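>>> arm_command:
  motion:
    - [[0,0,0.004,-0.001,-0.001,0.07,0.1],[0,0,0.004,-0.001,-0.001,0.14,0.1],[0,0,0.004,-0.001,-0.001,0.15,0.1],[0,0,0.004,-0.001,-0.001,0.15,-1],[0,0,0.004,-0.001,-0.001,0.15,-1],[0,0,0.004,-0.001,-0.001,0.15,-1],[0,0,0.004,-0.001,-0.001,0.15,-1],[0,0,0.004,-0.001,-0.001,0.15,-1]]
  grip_force: 20

```text
time: 11.7
tool_pos: [0.544, -0.1945, 0.0658]
tool_rot: [3.141, -0.002, -0.001]
contact_force: [0.7, 2.2, 7.1]
opening: 0.0275
```

```bash
python3 -c "
from h import *
print(mv([.567,-.168,.069],0))
c=cam('side'); save(c['image'],'s11.png',(270,100,400,200),6)
"
```

```text
[ 0.0003 -0.0012 -0.0007  0.0767 -0.0884 -0.0105]
```

View pics/s11.png

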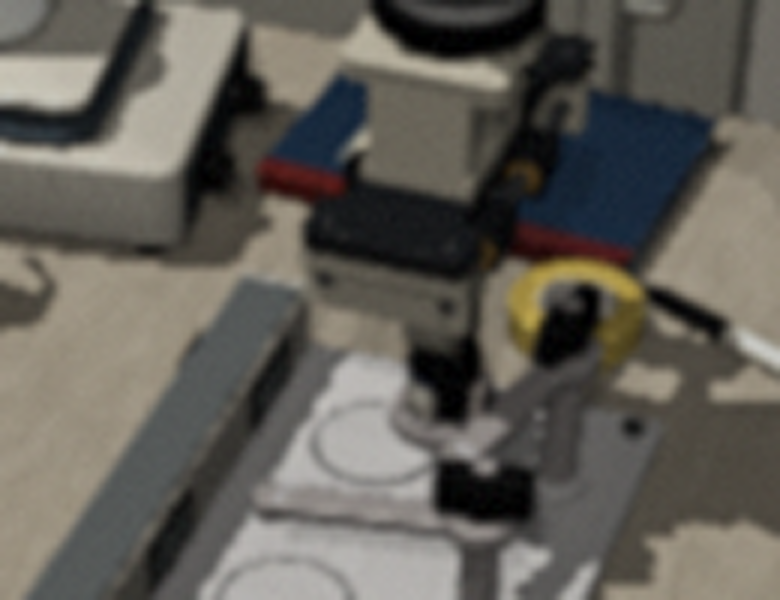

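>>> arm_command:
  motion:
    - [[0,0,0,0,0,-0.01,-1],[0,0,0,0,0,-0.02,-1],[0,0,0,0.038,-0.044,-0.02,-1],[0,0,0,0.077,-0.088,-0.02,-1],[0,0,-0.09,0.077,-0.088,-0.02,-1],[0,0,-0.18,0.077,-0.088,-0.02,-1],[0,0,-0.27,0.077,-0.088,-0.02,-1],[0,0,-0.36,0.077,-0.088,-0.02,-1]]

```text
time: 12.55
tool_pos: [0.5672, -0.1668, 0.0703]
tool_rot: [-3.141, 0.0, 0.571]
contact_force: [0.3, 0.2, -2.6]
opening: 0.0275
```

```bash
python3 -c "
from h import *
s=robot.observe();print(s['contact_force'],s['torque'],s['opening'],s['tool_pos'])
c=cam('side'); save(c['image'],'s12.png',(270,100,400,200),6)
"
```

```text
[ 0.2880757   0.20189246 -2.55696203] [-0.00437513  0.00753529  0.06401173] 0.027487952877781423 [ 0.56721815 -0.16678788  0.07030717]
```

View pics/s12.png

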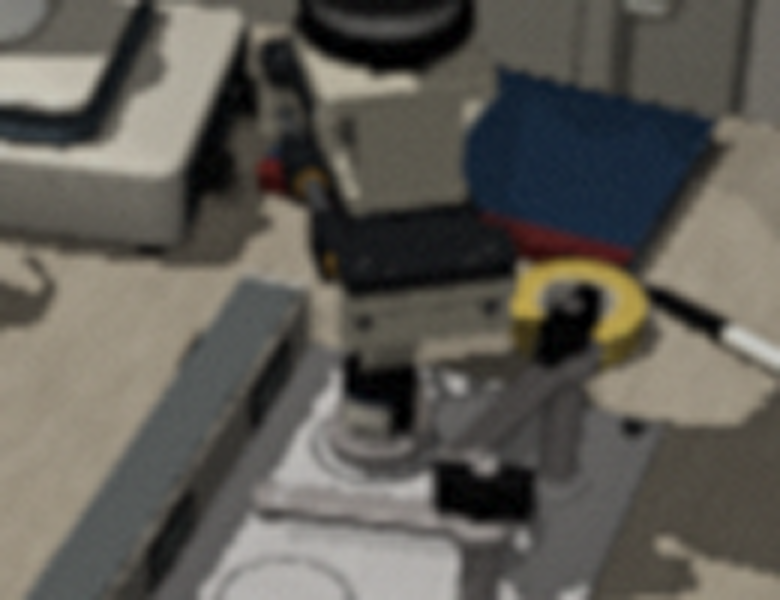

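>>> arm_command:
  motion:
    - [[0,0,-0.09,0,0,0,-1],[0,0,-0.18,0,0,0,-1],[0,0,-0.27,0,0,0,-1],[0,0,-0.36,0,0,0,-1],[0,0,-0.45,0,0,0,-1],[0,0,-0.54,0,0,0,-1],[0,0,-0.64,0,0,0.005,-1],[0,0,-0.64,0,0,0.013,-1]]

```text
time: 13.4
tool_pos: [0.5671, -0.1673, 0.0666]
tool_rot: [3.141, -0.0, 1.57]
contact_force: [0.7, -0.0, -1.5]
opening: 0.0273
```

```bash
python3 -c "
from h import *
s=robot.observe();print(s['contact_force'],s['torque'],s['opening'],s['tool_pos'])
print(mv([.567,-.168,.065],np.pi/2))
"
```

```text
[ 0.68079539 -0.00567335 -1.4856865 ] [-0.00683409 -0.15256353 -0.01362252] 0.027334061461485273 [ 0.56705999 -0.16728982  0.066583  ]
[ 0.0001 -0.     -0.0006 -0.0024 -0.0002  0.0053]
```

>>> arm_command:
  motion:
    - [[0,0,0,0,0,0.004,-1],[0,0,0,0,0,0.004,-0.4],[0,0,0,0,0,0.004,0.1],[0,0,0,0,0,0.004,0.1],[0,0,0,0,0,0.004,0.1],[0,0,0,0,0,-0.1,0.1],[0,0,0,0,0,-0.2,0.1],[0,0,0,0,0,-0.25,0.1]]

```text
time: 14.2
tool_pos: [0.5675, -0.1687, 0.1444]
tool_rot: [3.138, 0.002, 1.569]
contact_force: [0.4, 0.4, 0.2]
opening: 0.0503
```

>>> arm_command:
  motion:
    - [[0,0,0.09,0.3,0,-0.2,0.4],[0,0,0.18,0.6,0,-0.2,0.4],[0,0,0.27,0.6,0,-0.2,0.4],[0,0,0.36,0.6,0,-0.2,0.4],[0,0,0.45,0.6,0,-0.2,0.4],[0,0,0.54,0.6,0,-0.2,0.4],[0,0,0.63,0.6,0,-0.2,0.4],[0,0,0.72,0.6,0,-0.2,0.4]]

```text
time: 15.0
tool_pos: [0.5666, 0.012, 0.2018]
tool_rot: [3.141, -0.0, 0.432]
contact_force: [0.7, 0.7, 0.8]
opening: 0.0642
```

```bash
python3 -c "
from h import *
c=cam('top'); save(c['image'],'t13.png',(280,170,410,240),6)
c=cam('side'); save(c['image'],'s13.png',(270,130,380,220),7)
print(mv([.567,-.168,.2],0))
"
```

```text
[ 1.000e-04 -1.000e-04  2.781e-01 -2.525e-01  5.436e-01  6.000e-03]
```

View pics/t13.png

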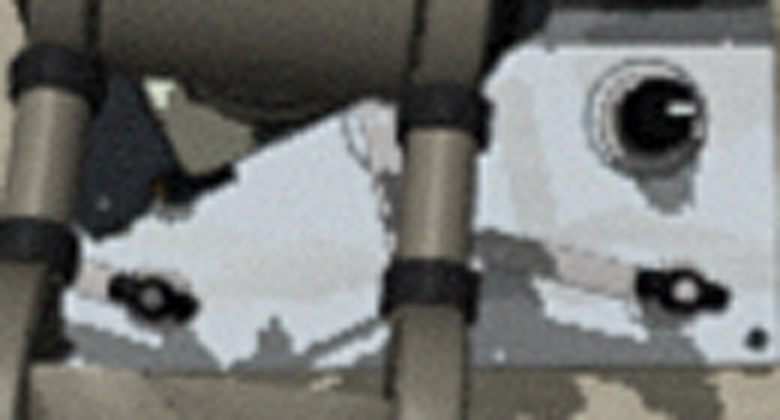

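View pics/s13.png

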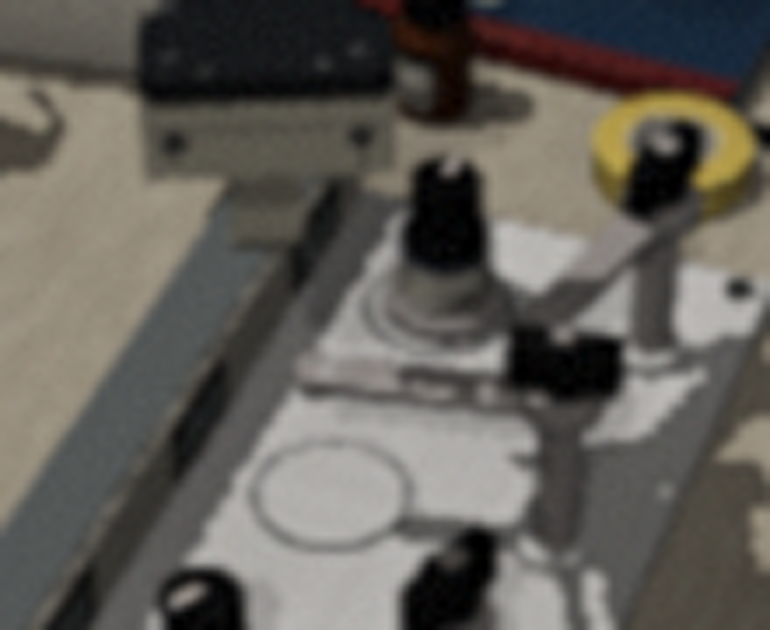

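>>> arm_command:
  motion:
    - [[0,0,0.09,-0.1,0.3,0,0.4],[0,0,0.18,-0.25,0.55,0,0.4],[0,0,0.27,-0.25,0.55,0,0.4],[0,0,0.278,-0.25,0.55,0,0.4],[0,0,0.278,-0.25,0.55,0.1,0.4],[0,0,0.278,-0.25,0.55,0.25,0.4],[0,0,0.278,-0.25,0.55,0.3,0.4],[0,0,0.278,-0.25,0.55,0.3,0.4]]

```text
time: 15.9
tool_pos: [0.5671, -0.169, 0.1089]
tool_rot: [-3.139, 0.005, 0.005]
contact_force: [0.9, 0.2, 0.1]
opening: 0.0641
```

```bash
python3 -c "
from h import *
print(mv([.567,-.170,.032],0))
c=cam('side'); save(c['image'],'s14.png',(270,130,380,220),7)
"
```

```text
[-0.0015  0.0034  0.0029  0.0012  0.0039  0.2563]
```

View pics/s14.png

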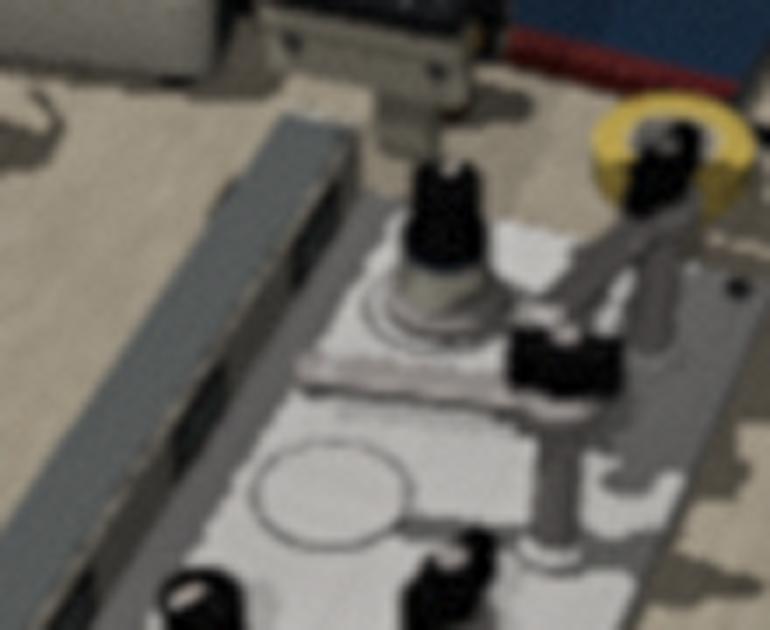

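>>> arm_command:
  motion:
    - [[0,0,0.002,0.001,0.004,0.08,0.4],[0,0,0.002,0.001,0.004,0.16,0.4],[0,0,0.002,0.001,0.004,0.22,0.4],[0,0,0.002,0.001,0.004,0.256,0.4],[0,0,0.002,0.001,0.004,0.256,0.4],[0,0,0.002,0.001,0.004,0.256,0.0],[0,0,0.002,0.001,0.004,0.256,-0.1],[0,0,0.002,0.001,0.004,0.256,-0.13]]
  grip_force: 10

```text
time: 16.75
tool_pos: [0.5698, -0.1709, 0.0361]
tool_rot: [3.141, -0.002, -0.001]
contact_force: [-0.3, -0.0, 0.2]
opening: 0.0448
```

>>> arm_command:
  motion:
    - [[0,0,0,0,0,0,-0.2],[0,0,0,0,0,0,-0.4],[0,0,0,0,0,0,-1],[0,0,0,0,0,0,-1]]

```text
time: 17.15
tool_pos: [0.5696, -0.1707, 0.0358]
tool_rot: [3.141, -0.001, -0.001]
contact_force: [-0.8, 1.0, 6.5]
opening: 0.0398
```

```bash
python3 -c "
from h import *
s=robot.observe();print(s['contact_force'],s['torque'],s['opening'],s['tool_pos'],s['tool_rot'])
c=cam('side'); save(c['image'],'s15.png',(270,130,380,220),7)
"
```

```text
[-0.83501684  0.95087508  6.45713208] [ 0.25093784  0.14095149 -0.06429413] 0.03975616274048343 [ 0.56955236 -0.17071051  0.03580431] [ 3.14110584e+00 -1.26916281e-03 -1.06522863e-03]
```

View pics/s15.png

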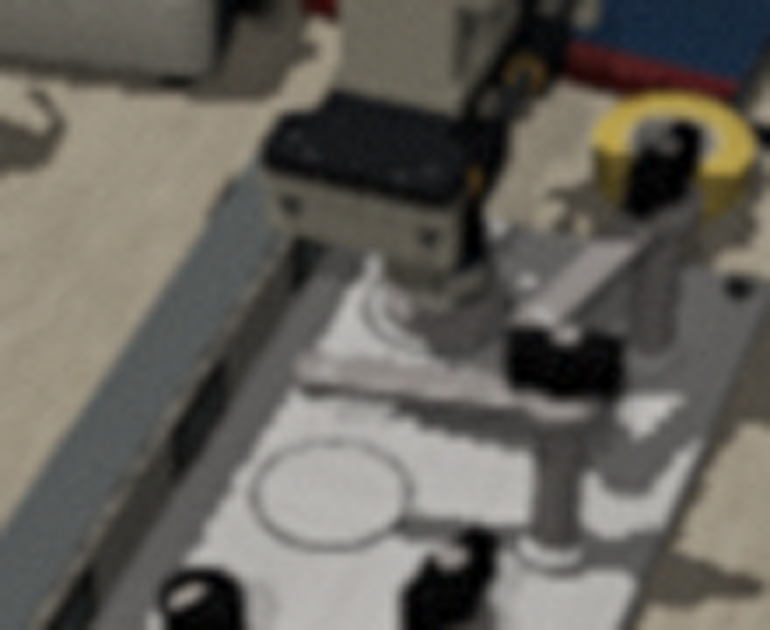

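>>> arm_command:
  motion:
    - [[0,0,0,0,0,0,0],[0,0,0,0,0,0,0.3],[0,0,0,0,0,0,0.3],[0,0,0,0,0,-0.05,0.3],[0,0,0,-0.007,-0.008,-0.1,0.3],[0,0,0,-0.007,-0.008,-0.1,0.1],[0,0,0,-0.007,-0.008,-0.1,-0.4],[0,0,0,-0.007,-0.008,-0.1,-1]]

```text
time: 18.0
tool_pos: [0.5667, -0.1681, 0.0645]
tool_rot: [-3.141, 0.001, -0.001]
contact_force: [0.3, 1.1, -0.2]
opening: 0.0401
```

>>> arm_command:
  motion:
    - [[0,0,0,0,0,0,-1],[0,0,0,0,0,0,-1],[0,0,0,0,0,-0.01,-1],[0,0,0,0,0,-0.01,-1]]
  grip_force: 20

```text
time: 18.4
tool_pos: [0.5669, -0.1682, 0.0679]
tool_rot: [-3.142, 0.0, -0.001]
contact_force: [0.8, -0.2, -2.1]
opening: 0.028
```

Held. Rotate 90° CCW, slightly lifted.

>>> arm_command:
  motion:
    - [[0,0,-0.09,0,0,0,-1],[0,0,-0.18,0,0,0,-1],[0,0,-0.27,0,0,0,-1],[0,0,-0.36,0,0,0,-1],[0,0,-0.45,0,0,0,-1],[0,0,-0.54,0,0,0,-1],[0,0,-0.63,0,0,0,-1],[0,0,-0.72,0,0,0,-1]]

```text
time: 19.2
tool_pos: [0.5669, -0.1681, 0.0678]
tool_rot: [-3.141, 0.0, 1.136]
contact_force: [-0.1, -0.2, -1.8]
opening: 0.0276
```

```bash
python3 -c "
from h import *
s=robot.observe();print(s['contact_force'],s['opening'])
print(mv([.5675,-.168,.065],np.pi/2))
"
```

```text
[-0.10669157 -0.19264643 -1.84659877] 0.027625824739352395
[-2.00e-04 -0.00e+00 -2.77e-01  1.20e-03  1.70e-03  9.30e-03]
```

>>> arm_command:
  motion:
    - [[0,0,-0.09,0,0,0,-1],[0,0,-0.18,0,0,0,-1],[0,0,-0.27,0,0,0,-1],[0,0,-0.279,0,0.001,0.003,-1],[0,0,-0.279,0,0.001,0.009,-1],[0,0,-0.279,0,0.001,0.01,-1],[0,0,-0.279,0,0.001,0.01,-1]]

```text
time: 19.9
tool_pos: [0.5673, -0.1683, 0.0649]
tool_rot: [-3.141, 0.0, 1.566]
contact_force: [0.2, 1.3, -2.3]
opening: 0.0279
```

>>> arm_command:
  motion:
    - [[0,0,0,0,0,0,-0.4],[0,0,0,0,0,0,0.1],[0,0,0,0,0,0,0.1],[0,0,0,0,0,0,0.1],[0,0,0,0,0,-0.08,0.1],[0,0,0,0,0,-0.2,0.1],[0,0,0,0,0,-0.3,0.1]]

```text
time: 20.6
tool_pos: [0.5674, -0.1684, 0.1566]
tool_rot: [3.141, 0.0, 1.568]
contact_force: [0.5, 0.1, -0.1]
opening: 0.0505
```

>>> arm_command:
  motion:
    - [[0,0,0.09,0.3,0,-0.2,0.1],[0,0,0.18,0.6,0,-0.2,0.1],[0,0,0.27,0.6,0,-0.2,0.1],[0,0,0.36,0.6,0,-0.2,0.1],[0,0,0.45,0.6,0,-0.2,0.1],[0,0,0.54,0.6,0,-0.2,0.1],[0,0,0.63,0.6,0,-0.2,0.1],[0,0,0.72,0.6,0,-0.2,0.1]]

```text
time: 21.4
tool_pos: [0.5678, 0.0119, 0.2152]
tool_rot: [3.141, -0.0, 0.432]
contact_force: [0.2, 0.1, -0.3]
opening: 0.0507
```

```bash
python3 -c "
from h import *
c=cam('top'); save(c['image'],'t16.png',(350,140,420,200),10)
c=cam('side'); save(c['image'],'s16.png',(300,140,360,190),12)
print(mv([.5675,-.168,.13],0),robot.observe()['tool_rot'])
"
```

```text
[ 2.000e-04 -3.000e-04  2.775e-01 -2.539e-01  5.425e-01  2.840e-01] [ 3.14125222e+00 -3.31041082e-04  4.35945275e-01]
```

View pics/t16.png

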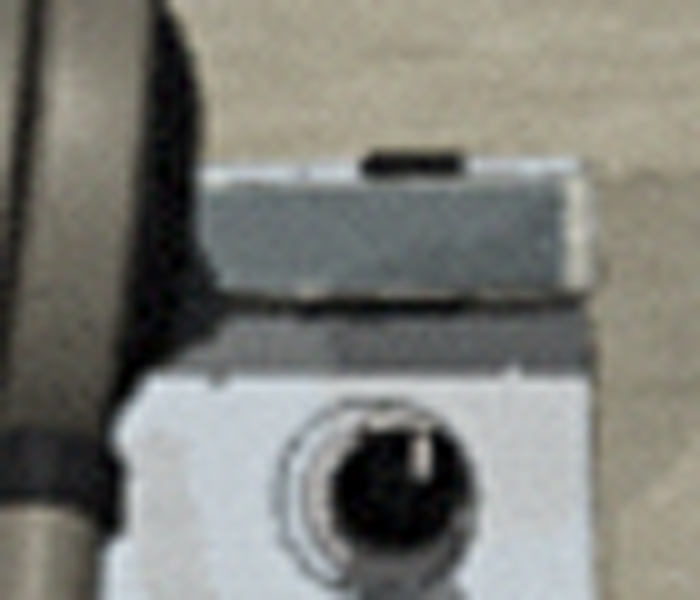

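View pics/s16.png

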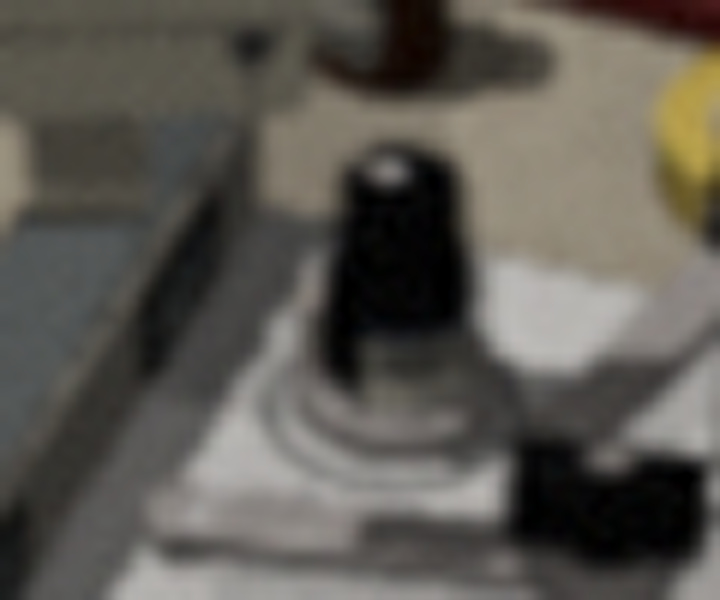

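```bash
cat > ov.py <<'E'
from h import *
import sys
def ov(c,bay,bot,box,s,name):
    im=cv2.resize(c['image'][box[1]:box[3],box[0]:box[2],::-1],None,fx=s,fy=s,interpolation=cv2.INTER_CUBIC)
    im=np.clip(im*1.3,0,255).astype(np.uint8)
    t=np.linspace(0,2*np.pi,90)
    def circ(p,r,z,col):
        q=proj(c,np.c_[p[0]+r*np.cos(t),p[1]+r*np.sin(t),0*t+z]); q=(q-np.array(box[:2])+.5)*s
        cv2.polylines(im,[np.int32(q*8)],True,col,1,cv2.LINE_AA,3)
    circ(bay,.0305,.012,(0,0,255)); circ(bot,.025,.022,(0,200,0)); circ(bot,.0145,.078,(255,120,0))
    cv2.imwrite('pics/'+name,im)
E
python3 -c "
from ov import *
ov(cam('top'),(.5675,-.168),(.5675,-.168),(370,170,410,205),14,'o1.png')
ov(cam('side'),(.5675,-.168),(.5675,-.168),(310,145,355,185),14,'o2.png')
"
```

```text
(no output)
```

View pics/o1.png

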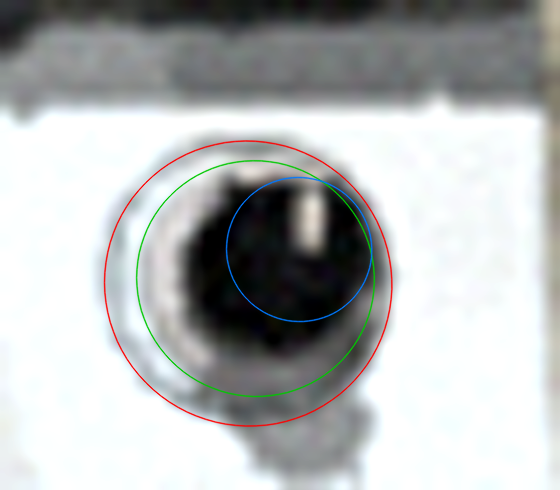

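View pics/o2.png

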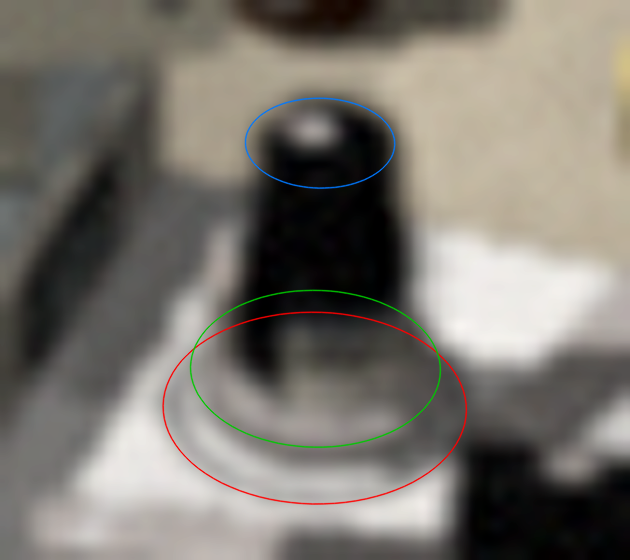

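>>> arm_command:
  motion:
    - [[0,0,0.09,-0.1,0.3,0,0.1],[0,0,0.18,-0.254,0.542,0,0.1],[0,0,0.27,-0.254,0.542,0,0.1],[0,0,0.277,-0.254,0.542,0.1,0.1],[0,0,0.277,-0.254,0.542,0.28,0.1],[0,0,0.277,-0.254,0.542,0.28,0.1],[0,0,0.277,-0.254,0.542,0.28,0.1],[0,0,0.277,-0.254,0.542,0.28,0.1]]

```text
time: 22.4
tool_pos: [0.569, -0.1677, 0.1333]
tool_rot: [3.14, -0.003, 0.004]
contact_force: [-0.5, -0.6, -0.1]
opening: 0.0502
```

```bash
python3 -c "
from h import *
print(mv([.5672,-.168,.065],0),robot.observe()['tool_rot'])
"
```

```text
[ 0.0009 -0.002   0.0027 -0.0066  0.0007  0.2277] [ 3.14013439 -0.00321096  0.00427134]
```

>>> arm_command:
  motion:
    - [[0,0,0,-0.003,0.001,0.08,0.1],[0,0,0,-0.003,0.001,0.16,0.1],[0,0,0,-0.003,0.001,0.226,0.1],[0,0,0,-0.003,0.001,0.226,0.1],[0,0,0,-0.003,0.001,0.226,-0.2],[0,0,0,-0.003,0.001,0.226,-1],[0,0,0,-0.003,0.001,0.226,-1],[0,0,0,-0.003,0.001,0.226,-1]]
  grip_force: 10

```text
time: 23.2
tool_pos: [0.5676, -0.1688, 0.0647]
tool_rot: [3.14, -0.003, 0.002]
contact_force: [-0.8, -1.0, 3.7]
opening: 0.0283
```

```bash
python3 -c "
from h import *
s=robot.observe();print(s['contact_force'],s['opening'],s['tool_pos'],s['tool_rot'])
"
```

```text
[-0.81411148 -0.99939582  3.68700685] 0.028256339314906884 [ 0.5675675  -0.16882546  0.06465627] [ 3.13986375e+00 -2.63843119e-03  2.37832826e-03]
```

>>> arm_command:
  motion:
    - [[0,0,0,0,-0.003,0,-1],[0,0,0,0,-0.003,0,-1],[0,0,0,0,-0.003,0,-0.4],[0,0,0,0,-0.003,0,0.1],[0,0,0,0,-0.003,0,0.1],[0,0,0,0,-0.003,-0.1,0.1],[0,0,0,0,-0.003,-0.25,0.1],[0,0,0,0,-0.003,-0.4,0.1]]

```text
time: 24.0
tool_pos: [0.5659, -0.1667, 0.1836]
tool_rot: [-3.14, 0.003, 0.002]
contact_force: [1.3, -0.7, -0.3]
opening: 0.0507
```

>>> arm_command:
  motion:
    - [[0,0,0,0,-0.15,-0.1,0.1],[0,0,0,0,-0.3,-0.1,0.1],[0,0,0,-0.2,-0.45,-0.1,0.1],[0,0,0,-0.4,-0.5,-0.1,0.1],[0,0,0,-0.4,-0.5,-0.1,0.1],[0,0,0,-0.4,-0.5,-0.1,0.1],[0,0,0,-0.4,-0.5,-0.1,0.1]]

```text
time: 24.7
tool_pos: [0.4464, -0.0173, 0.2136]
tool_rot: [3.141, -0.001, 0.003]
contact_force: [0.5, -0.2, -0.3]
opening: 0.0506
```

```bash
python3 -c "
from ov import *
ov(cam('top'),(.567,-.168),(.567,-.168),(370,170,410,205),14,'o3.png')
ov(cam('side'),(.567,-.168),(.567,-.168),(310,145,355,185),14,'o4.png')
c=cam('top'); save(c['image'],'t17.png',(270,130,430,250),5)
"
```

```text
(no output)
```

View pics/o3.png

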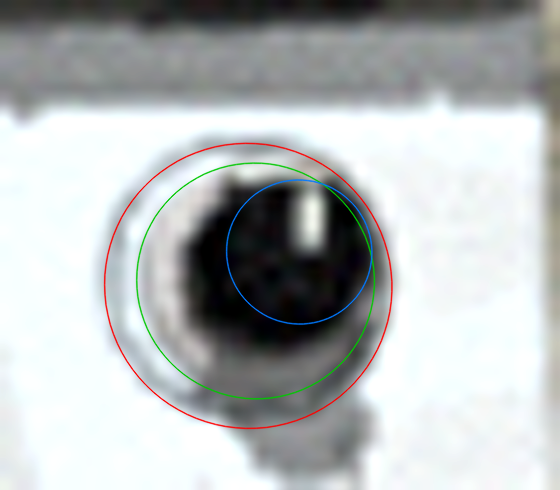

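View pics/o4.png

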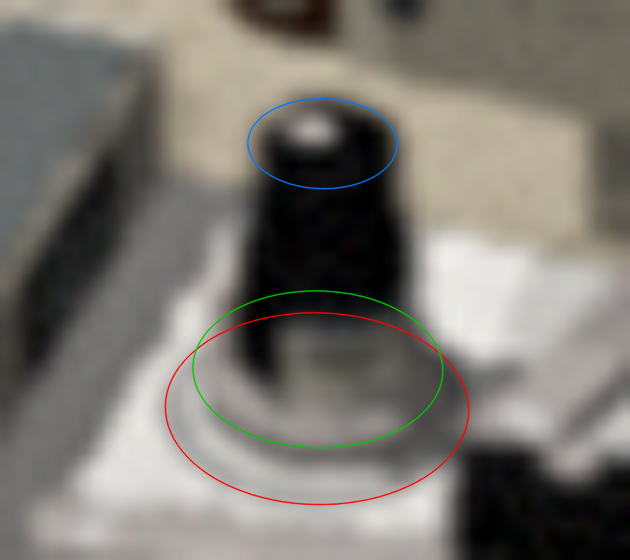

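View pics/t17.png

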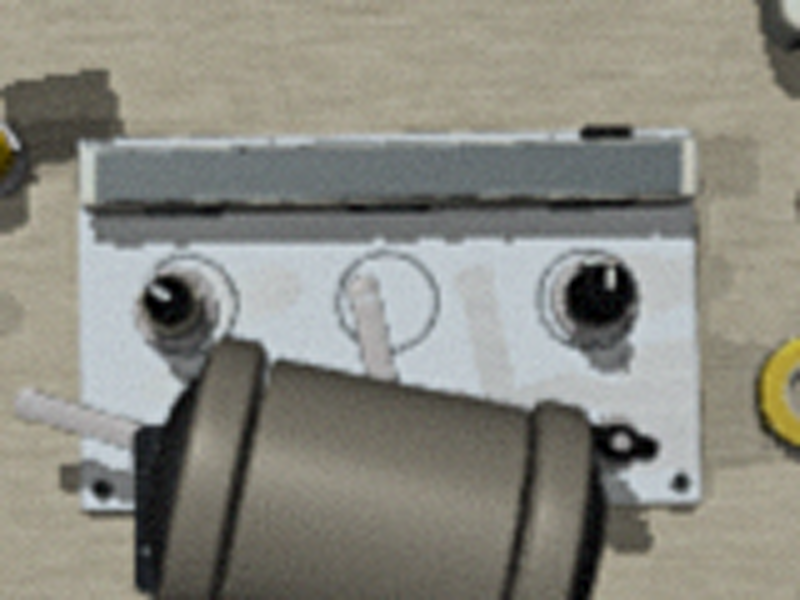

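```bash
python3 -c "
from h import *
print(mv([.564,.078,.13],-.75))
"
```

```text
[-0.000e+00 -3.000e-04  4.785e-01  3.890e-01 -3.195e-01  2.772e-01]
```

>>> arm_command:
  motion:
    - [[0,0,0.09,0.2,-0.16,0,0.1],[0,0,0.18,0.389,-0.32,0,0.1],[0,0,0.27,0.389,-0.32,0,0.1],[0,0,0.36,0.389,-0.32,0.1,0.1],[0,0,0.45,0.389,-0.32,0.2,0.1],[0,0,0.478,0.389,-0.32,0.277,0.1],[0,0,0.478,0.389,-0.32,0.277,0.1],[0,0,0.478,0.389,-0.32,0.277,0.1]]

```text
time: 25.65
tool_pos: [0.5635, 0.0784, 0.1299]
tool_rot: [3.141, 0.0, -0.748]
contact_force: [-0.5, -0.5, 0.1]
opening: 0.0506
```

```bash
python3 -c "
from h import *
c=cam('side'); save(c['image'],'s18.png',(250,160,350,240),8)
print(mv([.564,.078,.066],-.75))
"
```

```text
[-0.0006 -0.0007  0.0013  0.0007  0.0012  0.2163]
```

View pics/s18.png

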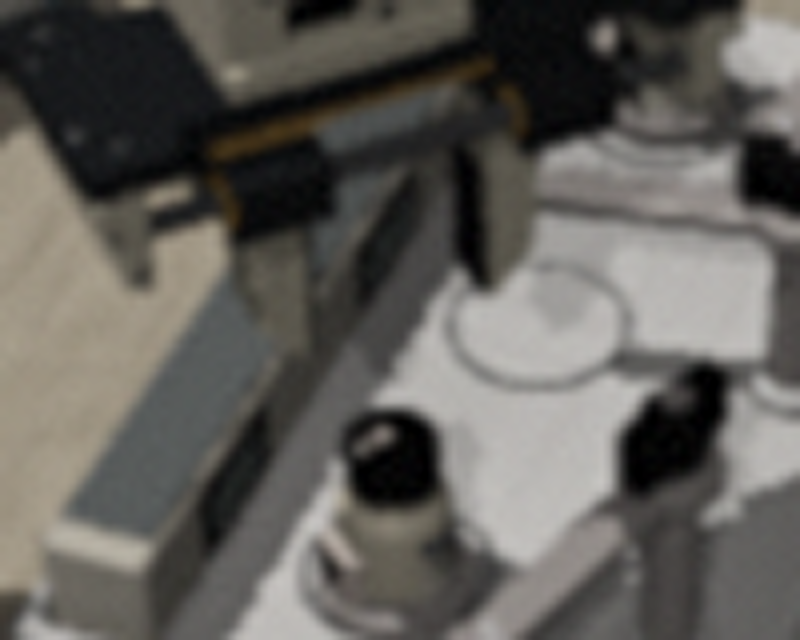

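>>> arm_command:
  motion:
    - [[0,0,0,0.001,0.001,0.08,0.1],[0,0,0,0.001,0.001,0.16,0.1],[0,0,0,0.001,0.001,0.214,0.1],[0,0,0,0.001,0.001,0.214,0.1],[0,0,0,0.001,0.001,0.214,-0.2],[0,0,0,0.001,0.001,0.214,-1],[0,0,0,0.001,0.001,0.214,-1],[0,0,0,0.001,0.001,0.214,-1]]
  grip_force: 20

```text
time: 26.5
tool_pos: [0.5639, 0.0784, 0.0671]
tool_rot: [-3.139, -0.002, -0.749]
contact_force: [0.2, 0.6, 2.7]
opening: 0.0277
```

```bash
python3 -c "
from h import *
s=robot.observe();print(s['contact_force'],s['opening'],s['tool_pos'],s['tool_rot'])
print(mv([.567,.072,.069],0))
"
```

```text
[0.24618579 0.59952773 2.70122853] 0.027731269286389682 [0.56386634 0.07841776 0.06709219] [-3.13946274e+00 -1.94929939e-03 -7.48807503e-01]
[-0.0008 -0.0017 -0.4767  0.0222  0.0085 -0.0063]
```

>>> arm_command:
  motion:
    - [[0,0,0,0,0,-0.01,-1],[0,0,-0.05,0.01,0.004,-0.01,-1],[0,0,-0.14,0.022,0.008,-0.01,-1],[0,0,-0.23,0.022,0.008,-0.01,-1],[0,0,-0.32,0.022,0.008,-0.01,-1],[0,0,-0.41,0.022,0.008,-0.01,-1],[0,0,-0.477,0.022,0.008,-0.01,-1],[0,0,-0.477,0.022,0.008,0.004,-1]]

```text
time: 27.3
tool_pos: [0.5663, 0.0723, 0.0662]
tool_rot: [-3.141, -0.001, 0.002]
contact_force: [-8.2, -0.7, 32.1]
opening: 0.0279
```

```bash
python3 -c "
from h import *
s=robot.observe();print(s['contact_force'],s['opening'],s['tool_pos'],s['tool_rot'])
c=cam('side'); save(c['image'],'s19.png',(250,160,350,240),8)
"
```

```text
[-8.22583191 -0.71106886 32.07098914] 0.027892033247849092 [0.56628427 0.07229619 0.06615099] [-3.14121196e+00 -9.07498190e-04  1.53193511e-03]
```

View pics/s19.png

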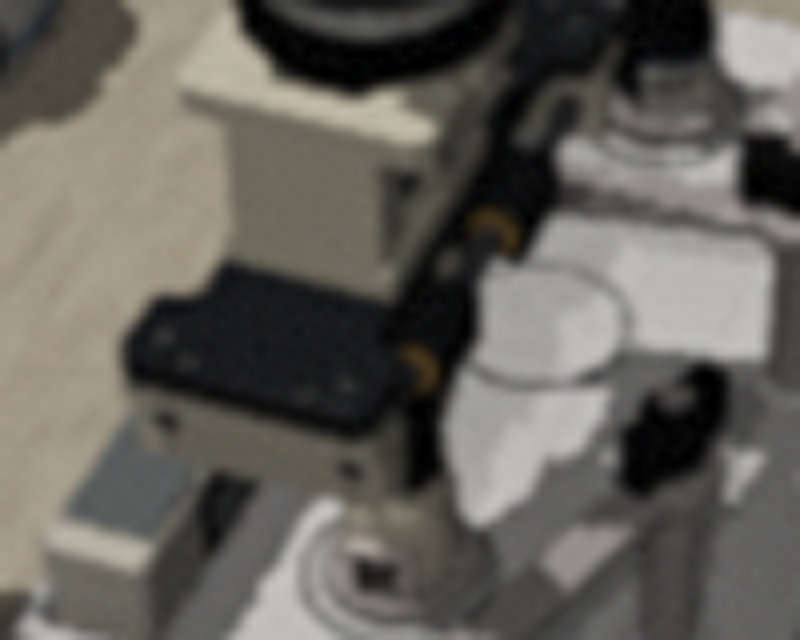

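>>> arm_command:
  motion:
    - [[0,0,0,0,0,-0.004,-1],[0,0,0,0,0,-0.004,-0.4],[0,0,0,0,0,-0.004,0.4],[0,0,0,0,-0.005,-0.004,0.4],[0,0,0,0,-0.005,-0.004,0.4],[0,0,0,0,-0.005,0.05,0.4],[0,0,0,0,-0.005,0.107,0.4],[0,0,0,0,-0.005,0.107,0.4]]
  grip_force: 10

```text
time: 28.15
tool_pos: [0.5644, 0.0735, 0.0304]
tool_rot: [3.141, 0.004, 0.0]
contact_force: [-1.2, -0.1, 0.5]
opening: 0.0642
```

>>> arm_command:
  motion:
    - [[0,0,0,0,0,0,0],[0,0,0,0,0,0,-0.1],[0,0,0,0,0,0,-0.2],[0,0,0,0,0,0,-0.4],[0,0,0,0,0,0,-1],[0,0,0,0,0,0,-1]]

```text
time: 28.75
tool_pos: [0.5666, 0.0735, 0.0333]
tool_rot: [3.142, -0.002, 0.0]
contact_force: [-0.4, 0.5, 4.7]
opening: 0.0402
```

```bash
python3 -c "
from h import *
s=robot.observe();print(s['contact_force'],s['torque'],s['opening'],s['tool_pos'],s['tool_rot'])
c=cam('side'); save(c['image'],'s20.png',(250,160,350,240),8)
"
```

```text
[-0.40073298  0.45926008  4.74613939] [0.10093218 0.05521869 0.01814101] 0.04016873868124432 [0.56658405 0.07352893 0.03330027] [ 3.14155661e+00 -1.50613096e-03  4.72300741e-04]
```

View pics/s20.png

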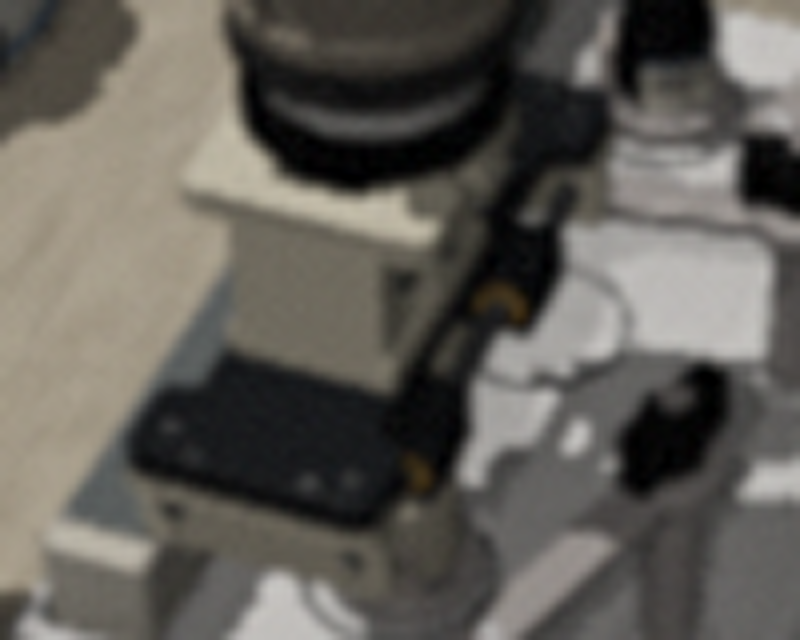

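>>> arm_command:
  motion:
    - [[0,0,0,0,0,0,-0.1],[0,0,0,0,0,0,0.3],[0,0,0,0,0,0,0.3],[0,0,0,0,0,-0.1,0.3],[0,0,0,0,0.006,-0.25,0.3],[0,0,0,0,0.006,-0.35,0.3],[0,0,0,0,0.006,-0.35,0.3]]

```text
time: 29.5
tool_pos: [0.5686, 0.0716, 0.142]
tool_rot: [3.141, -0.009, 0.0]
contact_force: [-0.5, -0.0, -1.0]
opening: 0.0595
```

>>> arm_command:
  motion:
    - [[0,0,-0.09,0,0,0,0.2],[0,0,-0.18,0,0,0,0.2],[0,0,-0.27,0,0,0,0.2],[0,0,-0.36,0,0,0,0.2],[0,0,-0.45,0,0,0,0.2],[0,0,-0.54,0,0,0,0.2],[0,0,-0.63,0,0,0,0.2],[0,0,-0.72,0,0,0,0.2]]

```text
time: 30.3
tool_pos: [0.5653, 0.0716, 0.1362]
tool_rot: [-3.14, 0.001, 1.137]
contact_force: [-0.3, -0.0, 0.3]
opening: 0.0551
```

```bash
python3 -c "
from h import *
print(mv([.567,.0715,.09],np.pi/2))
c=cam('side'); save(c['image'],'s21.png',(250,160,350,240),8)
"
```

```text
[-0.0014  0.0004 -0.276   0.002   0.0055  0.154 ]
```

View pics/s21.png

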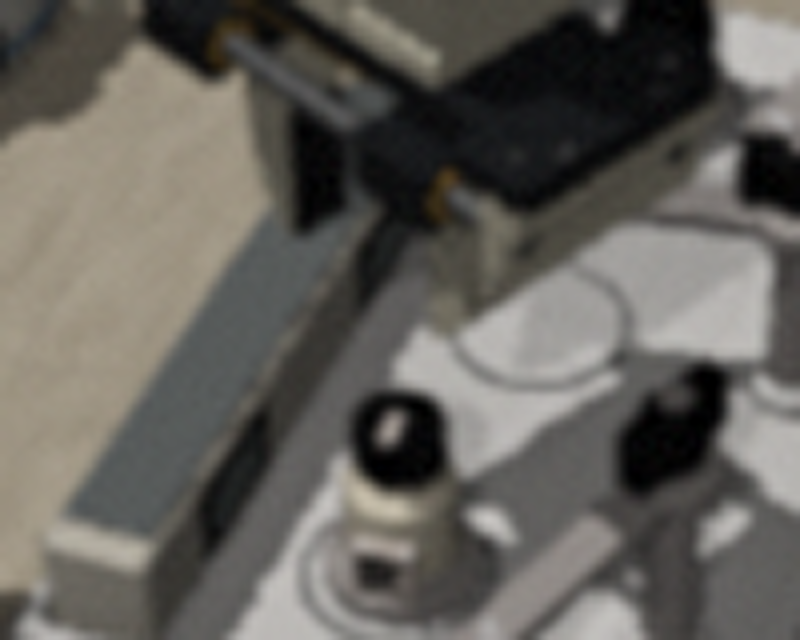

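>>> arm_command:
  motion:
    - [[0,0,-0.09,0.002,0.005,0,0.1],[0,0,-0.18,0.002,0.005,0,0.1],[0,0,-0.276,0.002,0.005,0,0.1],[0,0,-0.276,0.002,0.005,0.08,0.1],[0,0,-0.276,0.002,0.005,0.16,0.1],[0,0,-0.276,0.002,0.005,0.23,0.1],[0,0,-0.276,0.002,0.005,0.23,0.1],[0,0,-0.276,0.002,0.005,0.23,0.1]]

```text
time: 31.15
tool_pos: [0.5674, 0.0716, 0.0682]
tool_rot: [-3.14, 0.0, 1.564]
contact_force: [0.7, 0.2, 0.3]
opening: 0.0505
```

```bash
python3 -c "
from h import *
print(mv([.567,.0715,.067],np.pi/2), robot.observe()['tool_rot'])
"
```

```text
[-0.0009  0.0001 -0.0046 -0.0003 -0.0013  0.004 ] [-3.14018196e+00  1.21855842e-04  1.56358864e+00]
```

>>> arm_command:
  motion:
    - [[0,0,-0.004,0,0,0.004,-0.3],[0,0,-0.004,0,0,0.004,-1],[0,0,-0.004,0,0,0.004,-1],[0,0,-0.004,0,0,0.004,-1],[0,0,-0.004,0,0,0.004,-1],[0,0,-0.004,0,0,-0.004,-1],[0,0,-0.004,0,0,-0.006,-1]]
  grip_force: 20

```text
time: 31.85
tool_pos: [0.5679, 0.0716, 0.0704]
tool_rot: [3.141, 0.0, 1.571]
contact_force: [0.1, -0.0, -1.2]
opening: 0.0276
```

```bash
python3 -c "
from h import *
s=robot.observe();print(s['contact_force'],s['opening'],s['tool_pos'],s['tool_rot'])
"
```

```text
[ 0.06163428 -0.02742782 -1.22535806] 0.027646890411551845 [0.56790826 0.07155969 0.07037958] [3.14102715e+00 1.07169570e-04 1.57121246e+00]
```

>>> arm_command:
  motion:
    - [[0,0,0.09,0,0,0,-1],[0,0,0.18,0,0,0,-1],[0,0,0.27,0,0,0,-1],[0,0,0.36,0,0,0,-1],[0,0,0.45,0,0,0,-1],[0,0,0.54,0,0,0,-1],[0,0,0.63,0,0,0,-1],[0,0,0.72,0,0,0,-1]]

```text
time: 32.65
tool_pos: [0.5677, 0.0716, 0.07]
tool_rot: [-3.142, 0.0, 0.434]
contact_force: [-0.3, 0.2, -2.6]
opening: 0.0273
```

>>> arm_command:
  motion:
    - [[0,0,0.09,0,0,0,-1],[0,0,0.18,0,0,0,-1],[0,0,0.28,0,0,0,-1],[0,0,0.28,0,0,0,-1],[0,0,0.28,0,0,0,-1]]

```text
time: 33.15
tool_pos: [0.5677, 0.0716, 0.0701]
tool_rot: [3.142, 0.0, 0.004]
contact_force: [-0.6, 0.7, -2.5]
opening: 0.0279
```

```bash
python3 -c "
from h import *
s=robot.observe();print(s['contact_force'],s['opening'],s['tool_pos'],s['tool_rot'])
print(mv([.567,.072,.068],0))
c=cam('side'); save(c['image'],'s22.png',(250,160,350,240),8)
"
```

```text
[-0.55261951  0.746413   -2.46102937] 0.02790239532419432 [0.56766338 0.07157824 0.07013709] [3.14151194e+00 2.03457792e-04 4.14535487e-03]
[ 0.0001  0.0001  0.0026 -0.0022 -0.0014  0.0071]
```

View pics/s22.png

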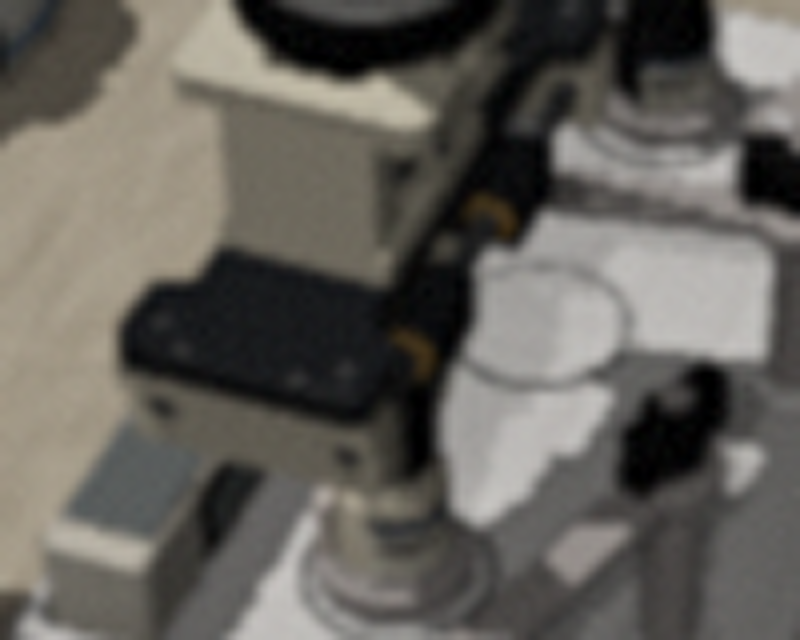

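>>> arm_command:
  motion:
    - [[0,0,0.001,-0.002,-0.001,0.005,-1],[0,0,0.001,-0.002,-0.001,0.0095,-1],[0,0,0.001,-0.002,-0.001,0.0095,-1],[0,0,0.001,-0.002,-0.001,0.0095,-0.4],[0,0,0.001,-0.002,-0.001,0.0095,0.1],[0,0,0.001,-0.002,-0.001,0.0095,0.1],[0,0,0.001,-0.002,-0.001,-0.1,0.1],[0,0,0.001,-0.002,-0.001,-0.2,0.1]]

```text
time: 34.0
tool_pos: [0.5665, 0.0717, 0.1303]
tool_rot: [3.141, 0.002, -0.001]
contact_force: [0.5, 0.1, -0.2]
opening: 0.0496
```

>>> arm_command:
  motion:
    - [[0,0,0,0,0,-0.15,0.1],[0,0,0,0,0.2,-0.25,0.1],[0,0,0,-0.1,0.4,-0.25,0.1],[0,0,0,-0.25,0.6,-0.25,0.1],[0,0,0,-0.4,0.75,-0.25,0.1],[0,0,0,-0.5,0.8,-0.25,0.1],[0,0,0,-0.5,0.8,-0.25,0.1],[0,0,0,-0.5,0.8,-0.25,0.1]]

```text
time: 34.8
tool_pos: [0.4132, -0.1713, 0.2054]
tool_rot: [3.14, 0.002, -0.007]
contact_force: [0.5, 1.0, -0.2]
opening: 0.0506
```

```bash
python3 -c "
from ov import *
t=cam('top');s=cam('side')
ov(t,(.567,.072),(.567,.072),(285,170,325,205),14,'o5.png')
ov(s,(.567,.072),(.567,.072),(275,200,320,240),14,'o6.png')
save(t['image'],'t23.png',(270,130,430,250),5)
"
```

```text
(no output)
```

View pics/o5.png

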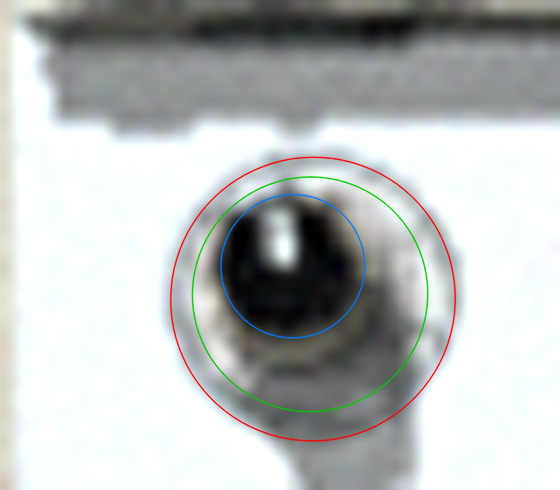

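View pics/o6.png

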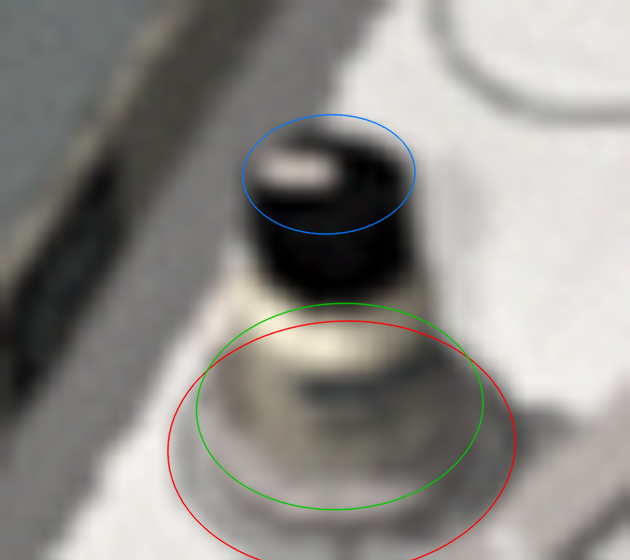

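View pics/t23.png

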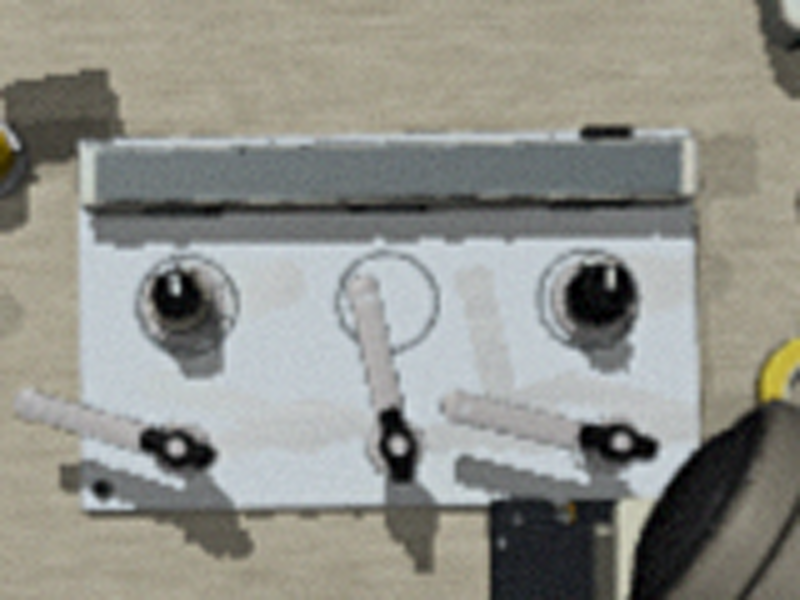

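```bash
cat > ridge.py <<'E'
from h import *
np.set_printoptions(precision=4,suppress=True,linewidth=150)
def ridge(bot,n=1,show=False):
  for nm in('top','side'):
    c=cam(nm); g=c['image'].astype(float).mean(2)
    for _ in range(n-1): g+=cam(nm)['image'].astype(float).mean(2)
    g/=n
    # rectify to world grid at z=.079
    s=.0005; xs=np.arange(-.016,.0161,s)
    X,Y=np.meshgrid(xs,xs,indexing='ij')
    q=proj(c,np.c_[bot[0]+X.ravel(),bot[1]+Y.ravel(),0*X.ravel()+.079]).astype(np.float32)
    im=cv2.remap(g.astype(np.float32),q[:,0].reshape(X.shape),q[:,1].reshape(X.shape),cv2.INTER_LINEAR)
    m=(np.hypot(X,Y)<.0145)
    w=np.clip(im-60,0,None)*m
    # keep the blob nearest center of bright
    lab,L,st,ce=cv2.connectedComponentsWithStats((w>20).astype(np.uint8))[0:4]
    k=1+np.argmin([np.hypot(*(ce[i]-len(xs)/2)) if st[i,4]>20 else 1e9 for i in range(1,lab)]); w=w*(L==k)
    W=w.sum();mx=(w*X).sum()/W;my=(w*Y).sum()/W
    C=np.cov(np.vstack([X.ravel(),Y.ravel()]),aweights=w.ravel())
    e,v=np.linalg.eigh(C);d=v[:,1]*np.sign(v[0,1])
    print(nm,'centroid mm',mx*1e3,my*1e3,'axis deg',np.degrees(np.arctan2(d[1],d[0])),'sig mm',np.sqrt(e)*1e3)
    if show: cv2.imwrite(f'pics/{show}_{nm}.png',cv2.resize(np.clip(im[::-1,::-1]*1.3,0,255),None,fx=6,fy=6))
E
python3 -c "
from ridge import *
ridge((.567,.072),4,'r1'); ridge((.567,-.168),4,'r3')
import cv2
a=[cv2.imread('pics/%s.png'%n) for n in('r1_top','r1_side','r3_top','r3_side')]
cv2.imwrite('pics/r.png',cv2.resize(np.hstack(a),(800,200)))
"
```

```text
top centroid mm 6.789662211085489 2.1310919067469527 axis deg -0.5500734111692661 sig mm [2.2118 3.8243]
side centroid mm 1.5983874402754992 -5.723013774270548 axis deg 45.53837020113764 sig mm [4.401  8.1896]
top centroid mm 7.398767006293224 -2.372234865667487 axis deg -0.2788132773909136 sig mm [1.3712 3.4279]
side centroid mm 6.6273286185766445 -4.185064886088626 axis deg 43.80481880572143 sig mm [3.9255 5.7714][ WARN:0@6.580] global loadsave.cpp:1063 imwrite_ Unsupported depth image for selected encoder is fallbacked to CV_8U.
```

View pics/r.png

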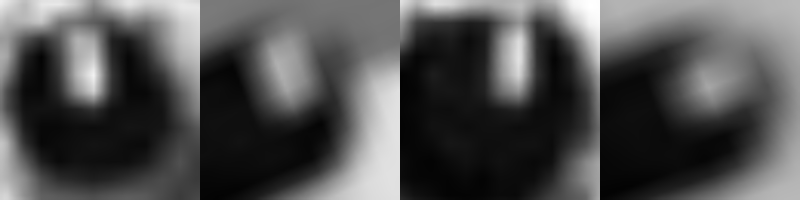

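```bash
cat > rect.py <<'E'
from h import *
def rect(c,ctr,z,half=.045,s=.00025):
    xs=np.arange(-half,half+s/2,s); X,Y=np.meshgrid(xs,xs,indexing='ij')
    q=proj(c,np.c_[ctr[0]+X.ravel(),ctr[1]+Y.ravel(),0*X.ravel()+z]).astype(np.float32)
    im=cv2.remap(c['image'],q[:,0].reshape(X.shape),q[:,1].reshape(X.shape),cv2.INTER_CUBIC)
    return im[::-1,::-1,::-1]  # x up, y left, BGR
E
python3 -c "
from rect import *
c=cam('top'); out=[]
for z,rs in((.012,(.0305,.025)),(.078,(.0145,))):
    row=[]
    for y in(.072,-.048,-.168):
        im=np.clip(rect(c,(.567,y),z,.033).astype(float)*1.2,0,255).astype(np.uint8)
        im=np.ascontiguousarray(im)
        h=im.shape[0]//2
        cv2.line(im,(h-6,h),(h+6,h),(0,0,255),1);cv2.line(im,(h,h-6),(h,h+6),(0,0,255),1)
        for r in rs: cv2.circle(im,(h,h),int(round(r/.00025)),(0,0,255),1)
        row.append(im)
    out.append(np.hstack(row))
cv2.imwrite('pics/rc.png',np.vstack(out)); print(np.vstack(out).shape)
"
```

```text
(530, 795, 3)
```

View pics/rc.png

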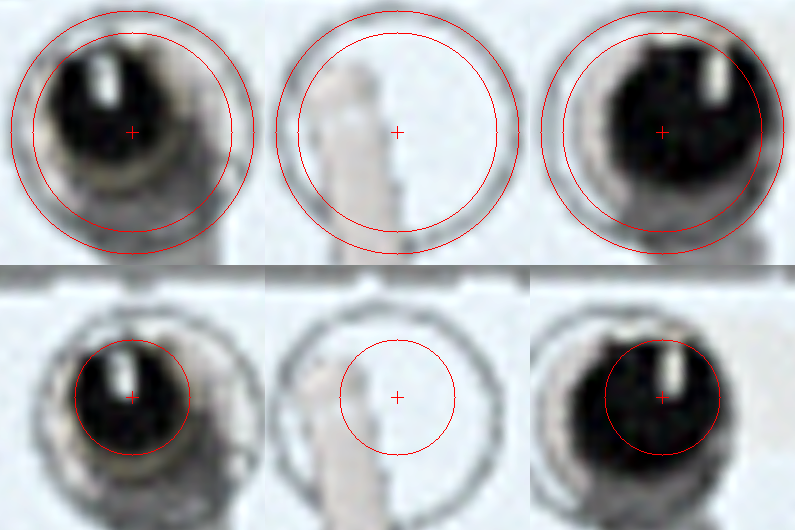

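```bash
python3 -c "
from rect import *
from scipy.optimize import least_squares
np.set_printoptions(precision=4,suppress=True,linewidth=150)
for nm in('top','side'):
  c=cam(nm);P=cloud(c)
  for b in[(.567,.072),(.567,-.168)]:
    d=np.hypot(P[...,0]-b[0],P[...,1]-b[1])
    k=(P[...,2]>.066)&(P[...,2]<.084)&(d<.025); q=P[k]
    k2=(P[...,2]>.018)&(P[...,2]<.026)&(d<.032); q2=P[k2]
    print(nm,b,'cap',k.sum(),q.mean(0),q.min(0),q.max(0)); print('   foot',k2.sum(),q2.min(0),q2.max(0))
c=cam('top')
g0=sum(cam('top')['image'].astype(float).mean(2) for _ in range(4))/4
for y in(.072,-.048,-.168):
    pts=[]
    for t in np.radians(np.arange(0,360,4)):
        r=np.arange(.0265,.036,.0002)
        q=proj(c,np.c_[.567+r*np.cos(t),y+r*np.sin(t),0*r+.012]).astype(np.float32)
        v=cv2.remap(g0.astype(np.float32),q[None,:,0],q[None,:,1],cv2.INTER_CUBIC)[0]
        i=v.argmin()
        if 3<i<len(r)-4 and v[0]-v[i]>15 and v[-1]-v[i]>15: pts.append((.567+r[i]*np.cos(t),y+r[i]*np.sin(t)))
    pts=np.array(pts)
    f=least_squares(lambda p:np.hypot(pts[:,0]-p[0],pts[:,1]-p[1])-p[2],[.567,y,.03],loss='soft_l1',f_scale=.0005)
    print('ring',y,len(pts),f.x)
"
```

```text
top (0.567, 0.072) cap 85 [0.5661 0.0732 0.0767] [0.5525 0.0591 0.0662] [0.5798 0.0874 0.0814]
   foot 74 [0.5443 0.0499 0.0181] [0.5895 0.0978 0.0259]
top (0.567, -0.168) cap 89 [ 0.5669 -0.1691  0.0766] [ 0.5541 -0.1833  0.0663] [ 0.5798 -0.1557  0.0814]
   foot 62 [ 0.5446 -0.1929  0.0181] [ 0.5895 -0.1458  0.026 ]
side (0.567, 0.072) cap 114 [0.5653 0.0781 0.075 ] [0.5524 0.061  0.0661] [0.5802 0.0907 0.08  ]
   foot 103 [0.5415 0.0541 0.0181] [0.5868 0.0997 0.0259]
side (0.567, -0.168) cap 78 [ 0.566  -0.1653  0.0748] [ 0.5526 -0.1832  0.0661] [ 0.5798 -0.1529  0.0804]
   foot 74 [ 0.5431 -0.1902  0.0182] [ 0.5902 -0.1424  0.0255]
ring 0.072 45 [0.5675 0.0716 0.0293]
ring -0.048 67 [ 0.5681 -0.0482  0.0294]
ring -0.168 39 [ 0.5684 -0.1676  0.0289]
```

```bash
python3 -c "
from h import *
print(mv([.479,-.168,.14],1.313))
"
```

```text
[ 0.000e+00  0.000e+00 -8.366e-01  2.073e-01 -1.000e-04  2.179e-01]
```

>>> arm_command:
  motion:
    - [[0,0,-0.09,0.1,0,0,0],[0,0,-0.18,0.207,0,0,0],[0,0,-0.27,0.207,0,0,0],[0,0,-0.36,0.207,0,0,0],[0,0,-0.45,0.207,0,0,0],[0,0,-0.54,0.207,0,0.1,0],[0,0,-0.63,0.207,0,0.2,0],[0,0,-0.72,0.207,0,0.218,0]]

```text
time: 36.9
tool_pos: [0.4771, -0.1671, 0.1369]
tool_rot: [-3.136, -0.0, 1.136]
contact_force: [-0.0, 0.2, 0.8]
opening: 0.0457
```

```bash
python3 -c "
from h import *
print(mv([.479,-.168,.096],1.313))
"
```

```text
[-3.600e-03 -5.000e-04 -1.129e-01 -1.000e-04  7.700e-03  1.361e-01]
```

>>> arm_command:
  motion:
    - [[0,0,-0.09,0,0.005,0,0],[0,0,-0.113,0,0.005,0,0],[0,0,-0.113,0,0.005,0.07,0],[0,0,-0.113,0,0.005,0.136,0],[0,0,-0.113,0,0.005,0.136,0],[0,0,-0.113,0,0.005,0.136,-1],[0,0,-0.113,0,0.005,0.136,-1],[0,0,-0.113,0,0.005,0.136,-1]]
  grip_force: 25

```text
time: 37.7
tool_pos: [0.4809, -0.1689, 0.1002]
tool_rot: [3.14, 0.0, 1.307]
contact_force: [-0.0, 0.9, 0.9]
opening: 0.0267
```

>>> arm_command:
  motion:
    - [[0,0,0,0,0,0,-1],[0,0,0,0,0,0,-1]]

```text
time: 37.9
tool_pos: [0.479, -0.1683, 0.0996]
tool_rot: [-3.139, 0.0, 1.308]
contact_force: [-5.1, 1.0, 5.1]
opening: 0.0128
```

>>> arm_command:
  motion:
    - [[0,0,0.09,0,0,0,-1],[0,0,0.18,0,0,0,-1],[0,0,0.27,0,0,0,-1],[0,0,0.36,0,0,0,-1],[0,0,0.45,0,0,0,-1],[0,0,0.54,0,0,0,-1],[0,0,0.63,0,0,0,-1],[0,0,0.72,0,0,0,-1]]

```text
time: 38.7
tool_pos: [0.4787, -0.168, 0.0996]
tool_rot: [-3.14, 0.003, 0.171]
contact_force: [-6.8, 2.5, 6.9]
opening: 0.0128
```

>>> arm_command:
  motion:
    - [[0,0,0.04,0,0,0,-1],[0,0,0.08,0,0,0,-1],[0,0,0.1,0,0,0,-1],[0,0,0.1,0,0,0,-1]]

```text
time: 39.1
tool_pos: [0.4787, -0.1679, 0.0996]
tool_rot: [-3.14, 0.003, 0.019]
contact_force: [-6.5, 2.0, 6.7]
opening: 0.0126
```

```bash
python3 -c "
from h import *
s=robot.observe();print(s['contact_force'],s['torque'],s['opening'],s['tool_pos'],s['tool_rot'],s['joint_efforts'])
"
```

```text
[-6.52349556  2.04623541  6.68496475] [4.33180447e-01 1.05830436e+00 4.16775601e-04] 0.012594947198426765 [ 0.47870128 -0.16792016  0.09960457] [-3.14029710e+00  3.10891026e-03  1.87057722e-02] [  0.10026173 -41.33188248 -21.64396942   0.27891682  -2.16756888
   0.28744097]
```

>>> arm_command:
  motion:
    - [[0,0,0.01,0,0,0,-1],[0,0,0.02,0,0,0,-1],[0,0,0.025,0,0,0,-1],[0,0,0.025,0,0,0,-1]]

```text
time: 39.5
tool_pos: [0.4787, -0.1679, 0.0996]
tool_rot: [-3.141, 0.003, -0.019]
contact_force: [-6.8, 2.1, 6.6]
opening: 0.0128
```

```bash
python3 -c "
from h import *
s=robot.observe();print(s['contact_force'],s['torque'],s['opening'],s['tool_pos'],s['tool_rot'],s['joint_efforts'][5])
"
```

```text
[-6.81610147  2.05133798  6.60857607] [0.45015618 1.0266559  0.32074084] 0.012800487573567193 [ 0.47867164 -0.16791751  0.09959098] [-3.1405961   0.00326468 -0.01905156] 0.43562390841543674
```

>>> arm_command:
  motion:
    - [[0,0,0.01,0,0,0,-1],[0,0,0.02,0,0,0,-1],[0,0,0.03,0,0,0,-1],[0,0,0.03,0,0,0,-1]]

```text
time: 39.9
tool_pos: [0.4788, -0.1679, 0.0996]
tool_rot: [-3.141, 0.003, -0.066]
contact_force: [-5.4, 3.0, 6.6]
opening: 0.0133
```

```bash
python3 -c "
from h import *
s=robot.observe();print(s['contact_force'],s['torque'],s['opening'],s['tool_pos'],s['tool_rot'],s['joint_efforts'][5])
"
```

```text
[-5.44621151  3.00940075  6.59772643] [0.47967432 0.97780176 0.64448292] 0.013300551431344947 [ 0.47876562 -0.16790849  0.09956933] [-3.14092423  0.00320022 -0.06571229] 0.7454650104045868
```

>>> arm_command:
  motion:
    - [[0,0,0,0,0,0,0],[0,0,0,0,0,0,0],[0,0,0,0,0,0,0],[0,0,0,0,0,-0.1,0],[0,0,0,0,0,-0.2,0]]

```text
time: 40.4
tool_pos: [0.4798, -0.1685, 0.1592]
tool_rot: [-3.141, 0.002, -0.067]
contact_force: [0.9, -0.3, 0.4]
opening: 0.0449
```

```bash
python3 -c "
from h import *
print(mv([.479,-.048,.14],.176))
"
```

```text
[-0.0007  0.0012 -0.1549 -0.0297 -0.4004  0.0645]
```

>>> arm_command:
  motion:
    - [[0,0,-0.05,-0.03,-0.13,0,0],[0,0,-0.1,-0.03,-0.26,0,0],[0,0,-0.155,-0.03,-0.4,0,0],[0,0,-0.155,-0.03,-0.4,0.06,0],[0,0,-0.155,-0.03,-0.4,0.06,0],[0,0,-0.155,-0.03,-0.4,0.06,0]]

```text
time: 41.0
tool_pos: [0.4794, -0.0486, 0.1412]
tool_rot: [3.142, 0.0, 0.176]
contact_force: [0.2, 0.4, 0.8]
opening: 0.046
```

```bash
python3 -c "
from h import *
print(mv([.479,-.048,.098],.176))
c=cam('side'); save(c['image'],'s24.png',(250,110,410,230),5)
"
```

```text
[ 0.000e+00  3.000e-04  1.000e-04 -8.000e-04 -2.200e-03  1.441e-01]
```

View pics/s24.png

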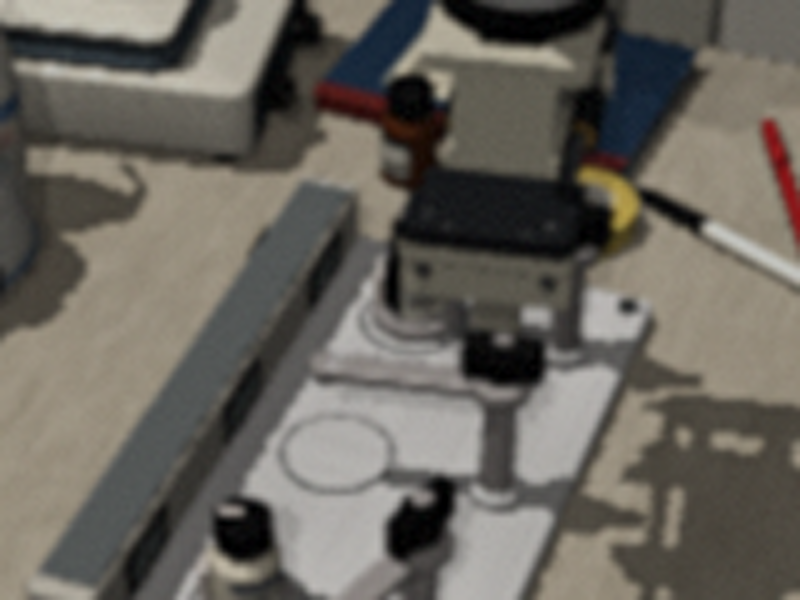

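>>> arm_command:
  motion:
    - [[0,0,0,-0.001,-0.002,0.07,0],[0,0,0,-0.001,-0.002,0.14,0],[0,0,0,-0.001,-0.002,0.14,0],[0,0,0,-0.001,-0.002,0.14,-1],[0,0,0,-0.001,-0.002,0.14,-1],[0,0,0,-0.001,-0.002,0.14,-1],[0,0,0,-0.001,-0.002,0.14,-1],[0,0,0,-0.001,-0.002,0.14,-1]]

```text
time: 41.85
tool_pos: [0.4792, -0.0478, 0.0997]
tool_rot: [3.141, -0.001, 0.176]
contact_force: [-0.1, 0.6, 2.9]
opening: 0.013
```

>>> arm_command:
  motion:
    - [[0,0,0.04,0,0,0,-1],[0,0,0.08,0,0,0,-1],[0,0,0.11,0,0,0,-1],[0,0,0.13,0,0,0,-1],[0,0,0.145,0,0,0,-1],[0,0,0.155,0,0,0,-1],[0,0,0.155,0,0,0,-1]]

```text
time: 42.55
tool_pos: [0.4792, -0.0479, 0.0997]
tool_rot: [3.141, -0.001, -0.066]
contact_force: [-0.0, -0.7, 4.8]
opening: 0.0138
```

```bash
python3 -c "
from h import *
s=robot.observe();print(s['contact_force'],s['torque'],s['opening'],s['tool_pos'],s['tool_rot'],s['joint_efforts'][5])
"
```

```text
[-0.04538578 -0.69745748  4.78876827] [-0.0065988   0.17439656  0.69290347] 0.01382115054154451 [ 0.47922906 -0.0478807   0.09967329] [ 3.14097035e+00 -9.48469226e-04 -6.64888859e-02] 0.8066759258508682
```

Home (0.69 N m at the stop, jaws prying open slightly). Release and go to bolt 1.

>>> arm_command:
  motion:
    - [[0,0,0,0,0,0,0],[0,0,0,0,0,0,0],[0,0,0,0,0,0,0],[0,0,0,0,0,-0.1,0],[0,0,0,0,0,-0.2,0],[0,0,0,0,0,-0.2,0]]

```text
time: 43.15
tool_pos: [0.481, -0.0483, 0.1624]
tool_rot: [3.14, -0.007, -0.067]
contact_force: [0.1, -0.7, 0.4]
opening: 0.0456
```

```bash
python3 -c "
from h import *
c=cam('top'); save(c['image'],'t25.png',(260,130,420,250),5)
P=cloud(c)
m=(P[...,2]>.082)&(P[...,2]<.1)
b=np.array([.4787,.072]);d=P[...,:2]-b
r=np.hypot(d[...,0],d[...,1]);k=m&(r>.03)&(r<.105)&(d[...,1]>0)
q=d[k];print(k.sum(),np.arctan2(q[:,1].mean(),q[:,0].mean()))
print(mv([.4787,.072,.14],1.27))
"
```

```text
135 1.2493793256046446
[ 0.0019 -0.0017 -0.8514 -0.0312 -0.3989  0.0682]
```

View pics/t25.png

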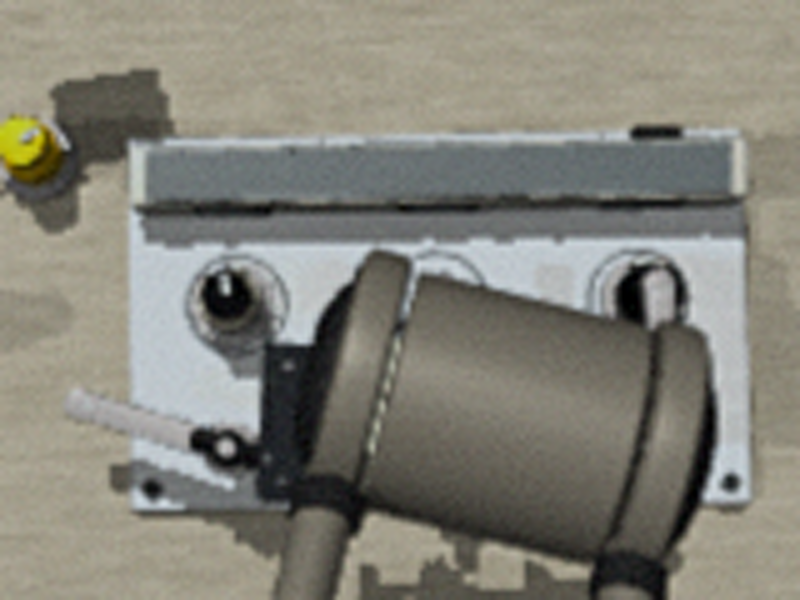

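>>> arm_command:
  motion:
    - [[0,0,-0.09,-0.03,-0.13,0,0],[0,0,-0.18,-0.03,-0.26,0,0],[0,0,-0.27,-0.03,-0.4,0,0],[0,0,-0.36,-0.03,-0.4,0,0],[0,0,-0.45,-0.03,-0.4,0,0],[0,0,-0.54,-0.03,-0.4,0,0],[0,0,-0.63,-0.03,-0.4,0,0],[0,0,-0.72,-0.03,-0.4,0,0]]

```text
time: 44.0
tool_pos: [0.4771, 0.0726, 0.1578]
tool_rot: [-3.139, 0.001, 1.07]
contact_force: [0.1, 0.3, -0.2]
opening: 0.0458
```

```bash
python3 -c "
from h import *
print(mv([.4787,.072,.1],1.26))
"
```

```text
[-0.0015  0.0007 -0.1211  0.0009  0.006   0.1925]
```

>>> arm_command:
  motion:
    - [[0,0,-0.09,0,0.004,0,0],[0,0,-0.121,0,0.004,0.04,0],[0,0,-0.121,0,0.004,0.12,0],[0,0,-0.121,0,0.004,0.19,0],[0,0,-0.121,0,0.004,0.19,0],[0,0,-0.121,0,0.004,0.19,-1],[0,0,-0.121,0,0.004,0.19,-1],[0,0,-0.121,0,0.004,0.19,-1]]

```text
time: 44.8
tool_pos: [0.4796, 0.072, 0.103]
tool_rot: [3.14, -0.0, 1.254]
contact_force: [-0.3, -0.7, -0.0]
opening: 0.0265
```

>>> arm_command:
  motion:
    - [[0,0,0,0,0,0,-1],[0,0,0,0,0,0,-1]]

```text
time: 45.0
tool_pos: [0.4785, 0.0722, 0.1027]
tool_rot: [-3.141, -0.0, 1.254]
contact_force: [-2.5, -0.7, 2.6]
opening: 0.0125
```

>>> arm_command:
  motion:
    - [[0,0,0.09,0,0,0,-1],[0,0,0.18,0,0,0,-1],[0,0,0.27,0,0,0,-1],[0,0,0.36,0,0,0,-1],[0,0,0.45,0,0,0,-1],[0,0,0.54,0,0,0,-1],[0,0,0.63,0,0,0,-1],[0,0,0.71,0,0,0,-1]]

```text
time: 45.8
tool_pos: [0.4786, 0.0721, 0.1027]
tool_rot: [-3.141, 0.001, 0.133]
contact_force: [-2.6, 1.1, 4.4]
opening: 0.013
```

>>> arm_command:
  motion:
    - [[0,0,0.03,0,0,0,-1],[0,0,0.06,0,0,0,-1],[0,0,0.08,0,0,0,-1],[0,0,0.1,0,0,0,-1],[0,0,0.12,0,0,0,-1],[0,0,0.13,0,0,0,-1],[0,0,0.13,0,0,0,-1]]

```text
time: 46.5
tool_pos: [0.4786, 0.0721, 0.1026]
tool_rot: [3.141, 0.0, -0.064]
contact_force: [-4.1, 1.4, 5.5]
opening: 0.0131
```

```bash
python3 -c "
from h import *
s=robot.observe();print(s['contact_force'],s['torque'],s['opening'],s['tool_pos'],s['tool_rot'],s['joint_efforts'][5])
"
```

```text
[-4.07193308  1.37375665  5.46936513] [0.19443126 0.6179667  0.57743891] 0.013142505269516146 [0.47861374 0.07210807 0.10264463] [ 3.14133029e+00  4.53387828e-04 -6.44947673e-02] 0.7695154845714569
```

Home. Release, rise and clear away for a final look.

>>> arm_command:
  motion:
    - [[0,0,0,0,0,0,0],[0,0,0,0,0,0,0],[0,0,0,0,0,0,0],[0,0,0,0,0,-0.1,0],[0,0,0,0,0,-0.3,0],[0,0,0,-0.1,0.2,-0.4,0],[0,0,0,-0.3,0.35,-0.4,0],[0,0,0,-0.3,0.5,-0.4,0]]

```text
time: 47.3
tool_pos: [0.3944, -0.0407, 0.2202]
tool_rot: [3.141, -0.001, -0.063]
contact_force: [1.0, -0.6, -0.9]
opening: 0.0459
```

>>> arm_command:
  motion:
    - [[0,0,0,-0.1,0.2,0,0],[0,0,0,-0.1,0.4,0,0],[0,0,0,-0.15,0.6,0,0],[0,0,0,-0.2,0.8,0,0],[0,0,0,-0.2,0.8,0,0],[0,0,0,-0.2,0.8,0,0],[0,0,0,-0.2,0.8,0,0]]

```text
time: 48.0
tool_pos: [0.3198, -0.2767, 0.2189]
tool_rot: [-3.141, 0.0, -0.069]
contact_force: [0.2, 0.4, -0.2]
opening: 0.046
```

```bash
python3 -c "
from h import *
np.set_printoptions(precision=4,suppress=True)
c=cam('top'); save(c['image'],'t26.png',(270,130,430,250),5)
P=cloud(c); m=(P[...,2]>.082)&(P[...,2]<.1)
for i,y in enumerate([.072,-.048,-.168]):
    b=np.array([.479,y]);d=P[...,:2]-b
    r=np.hypot(d[...,0],d[...,1]);k=m&(r>.03)&(r<.105)&(d[...,0]>0)
    q=d[k];print(i+1,k.sum(),np.arctan2(q[:,1].mean(),q[:,0].mean()))
c=cam('side'); save(c['image'],'s26.png',(230,120,390,240),5)
"
```

```text
1 139 -0.014311277554887336
2 143 0.016550989409841888
3 146 0.005416447645509608
```

View pics/t26.png

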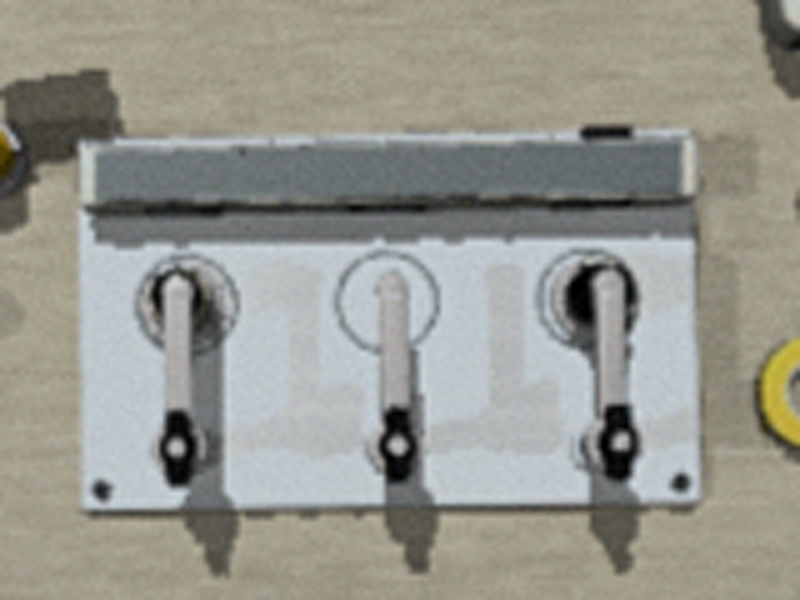

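View pics/s26.png

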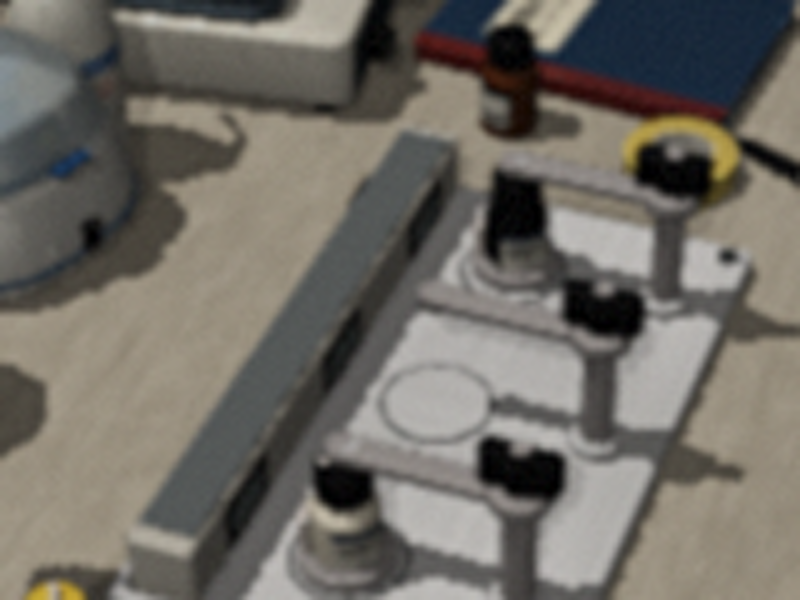

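```bash
python3 -c "
from h import *
print(robot.hand_in(), robot.observe()['time'])"
```

```text
the job is handed in; nothing more can be done
the job is handed in; nothing more can be done
```

I turned the two bottles in the holder (bays 1 and 3; bay 2 was empty) so their code plates face the reader, and screwed all three clamp bolts home. The job is handed in, at about 48 s of the 210 s. No verdict was reported.

**How it was done:** I backed off bolts 1 and 3. Bottle 3 was knocked aside partway through, and I carried it back into its ring. For each bottle I squared the plate between the flat jaws, turned it exactly 90° to face the reader, and set it down in its ring. I then turned each bolt clockwise until it stopped.

**Last checks:**
- **Code plates:** before clamping, the cap ridges were within about 0.5° of the reader direction in the top camera. The side camera's ridge reading was too blurred to use. The plates ended up facing the reader bar, so no picture shows them directly.
- **Position in the rings:** the arm's own readings put both bottles within about 1 mm of centre. The top camera showed both 1.5–2 mm outward along y, bottle 1 towards +y and bottle 3 towards −y. The side camera also put bottle 1 towards +y (4–6 mm), but put bottle 3 between 0 and 3 mm off. I left them as they were, because every top-camera reading kept the foot well inside its ring.
- **Clamp bolts:** each one pushed back with 0.58 to 0.69 N m at its stop, against 0.08 N m of friction. The arms then pointed at their bays within 1° by the top camera.
- **Forces:** at one point I pressed bottle 1 down with about 32 N, and backed off at once. That was the highest reading I saw at the end of a move; forces in mid-move were not recorded.
- **Other things on the bench:** I did not touch any of them.

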